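# Tare the parcel scale, load the charger, record the weight

## Robot

A 6-joint arm with a two-finger parallel gripper is mounted at the origin on the work surface. World frame = base frame: x ahead of the robot, y to its left, z up, the work surface at z = 0. Lengths are in mm, angles in rad, forces in N, time in s.
With the tool pointing down it reaches from about 350 to 975 mm from the base axis. Payload 7.1 kg.
Tool frame: the origin (TCP) lies between the finger pads, 19 mm behind the fingertips; this is the grasp point; z points along the fingers, y is the line along which they close (so a half turn about z gives the same grasp; the last joint's range is limited). The gripper opens to 88 mm and grips with 3 to 60 N. Pads are 20 mm wide; open, the fingers measure 115 mm over their backs; the gripper's body (75 mm by 178 mm) begins 61 mm behind the grasp point.
Start: joints at [-1.156, 0.423, 1.63, -0, 1.089, -0.019], TCP at [262.716, -567.085, 241.375] pointing down, gripper open.
Joint ranges: [-3, 3], [-0.9, 2.11], [0.09, 2.58], [-1.31, 4.45], [0.11, 2.69], [-2.54, 2.54]. Speed limits (rad/s): [2.39, 2.39, 3.01, 3.14, 3.14, 3.14].

## Interface

Orientations are given as a rotation vector (axis times angle).
In Python, from workcell import ctrl, cams gives the robot as it stands.
- The arm moves only by the tool move_arm, never from a script. Its argument "steps" is a list of rows, each a list of 3 entries, a list of its own where there are three numbers: the shift along the tool's x, y, z in units of 25 mm (1.0 is 25 mm), then the turn about the tool's z in units of 5 degrees (1.0 is 5 degrees), then the closure, from 0 (fully open) to 1 (shut). A call has 1 to 20 rows; each row shifts and turns the commanded pose from where the row before left it, along the tool's axes as they then stand; what a row does not reach is not made up. A row lasts 1/12 s, in which the tool goes at most 41.7 mm and 7.16 degrees, less where a joint would pass 70% of its speed; a pose out of reach is approached as far as the arm can. A call is refused whole if a number of a shift passes 1 or a number of a turn 1, either way. A call with a gripper value outside its range is refused whole. The fingers move at their own pace and stop on an object; the grip force is fixed at half the most. Time passes only in rows, so rows that do not move let the fingers close. It gives the time, the measured TCP pose, the force, the opening and the grip force at its end, in the units of the state.
- ctrl.get_obs(): the state, without advancing time (a new reading comes with each control period).
- cams.get_image(name): name is "scene" or "top" or "wrist"; returns a dict with "image" (420x560x3 uint8, red, green, blue), "camera_matrix" (3x3 intrinsics, pixels), "xyz" and "rotation" of the camera in the world; the wrist camera has in their place "mount" (4x4, takes a point from camera to tool coordinates, whose origin is the TCP and whose axes are the flange's). Camera axes: x right, y down, z forward; pixel columns grow to the right and rows downward; lengths in mm; the calibration is good to about 2 mm. A picture is of the moment at which its call begins: read the wrist's pose just before it. There is no depth.
- ctrl.close_job(): hands the job in; it is judged then, once.
Trained networks look in the newest picture that a camera, given by its name, has taken for a name from the list of things; names that differ only in an ending like _2 or _b are one class to them, and where a whole thing is asked for, a point or a joint stands for the part that bears it (a point fixed in the world has none). Each returns a list of dicts, best first, with "p" (0 to 1); they miss things now and then, are a little off and sometimes report something else, mostly with a low value. They report only what shows in the picture. A call takes as long as a camera call. They do not tell look-alikes from the thing itself.
- cams.boxes_of(camera, thing): "rect" ([centre column, centre row, width, height] in pixels, round what is visible of it).
- cams.cut_out(camera, thing): "pixels" (420x560 bool, what is visible of it) and "rect" ([centre column, centre row, width, height] in pixels, round what is visible of it).
The state is a dict: "t": time; "qpos": joint angles; "qvel": joint speeds; "joint_torque": joint torques, N m; "ee_pos": TCP position; "orientation": TCP orientation; "ft_force": force on the tool from outside, world axes, zero at the start; "moment": the same for the moment, N m; "width": finger opening in mm; "grasp_force": force on a finger pad.
Only numpy, scipy, OpenCV 4.12 (cv2) and the standard library are available. Lean on these libraries where they do the work, as an engineer would, in place of code of your own. Each camera call takes 0.05 s, during which the arm holds its last target. There are 200 camera calls.

## Task

Weigh the black charger. With the blue tray still empty on the scale, press the blue tare key on the sloping panel of the terminal with the closed fingertips, squarely, and hold it for about half a second at about 12 N; then set the charger down flat in the tray without dropping it and let go, and press and hold the green record key in the same way. Keep well under 25 N on the keys, press no key out of turn, and leave the tray and everything else where it is.

Things in the scene. Friction and masses are not known exactly. Their poses are not given: they have to be found in the camera images.
- terminal: Grey weighing terminal, fixed, about 105 deep x 170 wide x 110 mm high (170 with its guard). Origin: centre of its underside; x runs from its front (robot side) to its back, y to its left. Its key panel, 100 mm along the slope, rises to the back at 40 degrees to the table. Keys side by side, centres 68 mm apart: blue tare key left (+y), green record key right (-y).
- guard (a point): Middle of the free edge of the clear plastic guard plate (4 mm thick, 166 mm wide) that stands square to the panel along its upper edge. Its near face is 45 mm up-slope of the key centres and it reaches 76 mm out from the key faces, so a tool pointing straight down cannot get at the keys: come in square to the panel, tilted 40 degrees.
- tare_key: Blue tare key, a flat membrane key 36 mm wide (its y) x 30 mm up-slope (its x), 3 mm proud of the panel. Origin: centre of its face; z points out of the panel (square to it), x up the slope, y left. Springs: starts to give at 2 N, stops hard at 10 N after 2 mm. It takes when the fingers press it with 8 to 20 N (aim for 12) for 0.4 s; 25 N breaks it.
- record_key: Green record key, to the right of the blue one; same size, axes, spring and forces as the tare key.
- scale: Flat parcel scale, fixed, steel platter 220 (x) x 250 (y) mm, its top 45 mm above the table. Origin: centre of its underside on the table.
- tray: Blue open tray, loose on the platter, outside 138 (x) x 178 (y) x 26 mm high, walls and floor about 4 mm. Origin: centre of its underside (45 mm above the table); long side along its y.
- charger: Black charger brick, 46 (x) x 110 (y) x 34 mm high, about 0.3 to 0.55 kg, lying on the table, with a silver label on top. Origin: centre of its underside; long along its y. It lies in one of three places, swapped with the carton and the tape roll. Grip it across its 46 mm width.
- carton: Bystander: small white and green carton, 55 x 80 x 55 mm high, origin under its centre. Leave alone.
- tape_roll: Bystander: brown tape roll lying flat, 84 mm across, 48 mm high, origin under its centre. Leave alone.
- bottle: Bystander: bottle, 50 mm across, 120 mm high, between terminal and scale, origin under its centre. Leave alone.
- dispenser: Bystander: yellow tape gun, about 150 x 56 x 130 mm high, origin under its foot. Leave alone.
- marker: Bystander: black and red marker, 120 x 14 x 14 mm, origin under its middle. Leave alone.
- mug: Bystander: white mug, 80 mm across, 90 mm high, origin under its centre. Leave alone.
Mind the look-alikes: they are no part of the job. Of the things shaped like the tray, the blue one is meant.

How it is judged (in metres and radians):
On the way, in this order (a step that is already met when the one before it is completed fails the run):
1. with the tray empty, the fingers press the blue tare key with 8 to 20 N for 0.4 s (contact force between the fingers and tare_key between 8 and 20 N and distance of tray from where it was at the start of the episode below 0.03 m and angle between tray's own z axis and vertical below 0.06 rad and horizontal distance between charger and tray above 0.12 m), for 0.4 s.
2. the charger lies flat in the tray, let go and at rest (x of charger in the frame of tray between -0.045 and 0.045 m and y of charger in the frame of tray between -0.045 and 0.045 m and z of charger in the frame of tray between 0 and 0.01 m and angle between charger's own z axis and vertical below 0.12 rad and distance of tray from where it was at the start of the episode below 0.03 m and angle between tray's own z axis and vertical below 0.06 rad and contact force between the fingers and charger below 0.2 N and linear speed of charger below 0.03 m/s), for 0.3 s.
3. with the charger lying in the tray, the fingers press the green record key with 8 to 20 N for 0.4 s (contact force between the fingers and record_key between 8 and 20 N and x of charger in the frame of tray between -0.045 and 0.045 m and y of charger in the frame of tray between -0.045 and 0.045 m and z of charger in the frame of tray between 0 and 0.01 m and angle between charger's own z axis and vertical below 0.12 rad and distance of tray from where it was at the start of the episode below 0.03 m and angle between tray's own z axis and vertical below 0.06 rad), for 0.4 s.
At the end, for the whole second after the job is handed in: The charger rests flat on the tray floor (centre within 45 mm of the tray centre along each tray axis, tilt under 0.12 rad), let go, at rest; the tray is level, within 30 mm of its start; both keys are released; the six bystanders are within 30 mm of their starts, bottle and mug upright (x of charger in the frame of tray between -0.045 and 0.045 m and y of charger in the frame of tray between -0.045 and 0.045 m and z of charger in the frame of tray between 0 and 0.01 m and angle between charger's own z axis and vertical below 0.12 rad and distance of each of tray, carton, tape_roll, bottle, dispenser, marker, mug from where it was at the start of the episode below 0.03 m and angle between tray's own z axis and vertical below 0.06 rad and linear speed of each of charger, tray below 0.02 m/s and contact force between anything else and tare_key below 0.5 N and contact force between anything else and record_key below 0.5 N and height (world z) of tray above 0.04 m and angle between each of bottle, mug's own z axis and vertical below 0.2 rad); the robot touches nothing.
It fails at once if a key is pressed with more than 25 N (contact force between anything else and tare_key above 25 N or contact force between anything else and record_key above 25 N).
It fails at once if the record key is pressed before the charger is in the tray (contact force between anything else and record_key above 5 N and not (x of charger in the frame of tray between -0.045 and 0.045 m and y of charger in the frame of tray between -0.045 and 0.045 m and z of charger in the frame of tray between 0 and 0.01 m and angle between charger's own z axis and vertical below 0.12 rad)).
It fails at once if the tare key is pressed again with the charger in the tray (contact force between anything else and tare_key above 5 N and horizontal distance between charger and tray below 0.1 m).
It fails at once if the charger is dropped into the tray (falls faster than 0.6 m/s) (linear speed of charger above 0.6 m/s and horizontal distance between charger and tray below 0.09 m and z of charger in the frame of tray below 0.06 m and contact force between the fingers and charger below 0.2 N).
It fails at once if the tray or a bystander is pushed more than 40 mm, or bottle or mug is tipped (distance of any of carton, tape_roll, bottle, dispenser, marker, mug, tray from where it was at the start of the episode above 0.04 m or angle between any of bottle, mug's own z axis and vertical above 0.3 rad).
It also fails if it takes over 70 s, if anything falls off the work surface, if the arm or the gripper's body presses on something with over 40 N, if the wrist force passes 120 N, or if a joint passes its speed limit or range.

## Working session

There is one attempt and no reset: what is moved stays moved. The work goes in short steps, Python scripts to look and compute and a tool call to move; the robot and the scene stay as the last step left them, time stands still between calls to the robot, and variables do not carry over. Pictures are saved under pics/ and viewed, at most 10 in all, crops included, and the job is handed in when it is done.

Besides the shell and the picture viewer there is one more tool, called after ">>>" by a JSON object that holds its "name" and its "arguments", one argument or row to a line. move_arm: Moves the arm, as the interface text tells. Its arguments: {"type":"object","properties":{"steps":{"type":"array"}},"required":["steps"]}

```bash
mkdir -p pics; ls; python3 - <<'E'
from workcell import ctrl,cams
import cv2,numpy as np
print(ctrl.get_obs())
for n in ["scene","top"]:
    d=cams.get_image(n); cv2.imwrite(f"pics/{n}0.png",d["image"][:,:,::-1]); print(n,d["camera_matrix"],d["xyz"],d["rotation"])
    for t in ["terminal","guard","tare_key","record_key","scale","tray","charger","carton","tape_roll","bottle","dispenser","marker","mug"]:
        print(t,[(round(b["p"],2),np.round(b["rect"],1).tolist()) for b in cams.boxes_of(n,t)[:3]])
E
```

```text
pics
{'t': 0.0, 'qpos': array([-1.15596675e+00,  4.23852402e-01,  1.63070666e+00, -1.42309669e-05,
        1.08862521e+00, -1.89819182e-02]), 'qvel': array([-1.67316841e-03, -1.62872283e-06,  3.23021073e-04,  1.02796623e-03,
       -4.22897091e-04, -2.49910135e-04]), 'joint_torque': array([ 8.07750203e-04, -5.44637740e+01, -2.73663586e+01,  6.43372955e-02,
        2.28319725e-02, -1.43886637e-04]), 'ee_pos': array([ 262.51670313, -566.590024  ,  240.58792945]), 'orientation': array([-3.06645513e+00, -6.75773539e-01,  5.10762592e-04]), 'ft_force': array([-0.92555322,  0.48569904,  0.21246647]), 'moment': array([-0.03081579,  0.00993371, -0.0152077 ]), 'grasp_force': 0.0, 'width': 87.95635927331428}
scene [[439.1661483    0.         282.29684131]
 [  0.         439.1661483  209.50220954]
 [  0.           0.           1.        ]] [1301.92248841 -640.44928633 1127.99051684] [-2.14318429 -1.10352878  0.42874313]
terminal [(0.98, [374.1, 200.1, 56.0, 65.8])]
guard [(0.89, [376.1, 202.4, 56.6, 60.9]), (0.3, [334.2, 253.1, 18.1, 35.4])]
tare_key []
record_key []
scale [(0.84, [240.2, 276.1,
[... 572 characters left out ...]
[ 433.71298844  -26.34364822 1730.15737245] [-2.22294714  2.1710857  -0.06400691]
terminal [(0.78, [207.2, 184.5, 51.5, 28.6])]
guard [(0.88, [205.7, 182.1, 46.3, 31.1]), (0.47, [196.8, 241.1, 23.3, 16.0])]
tare_key []
record_key [(0.69, [397.4, 195.8, 29.6, 19.8])]
scale [(0.7, [337.3, 195.7, 62.2, 70.2])]
tray [(0.97, [339.0, 196.4, 56.2, 48.9]), (0.73, [418.0, 259.9, 48.6, 42.8])]
charger [(0.82, [346.8, 246.5, 26.4, 14.0]), (0.71, [207.4, 182.9, 51.3, 27.4])]
carton [(0.54, [197.8, 241.8, 27.3, 18.9])]
tape_roll [(0.74, [268.5, 233.2, 23.8, 21.9])]
bottle [(0.73, [271.1, 165.3, 10.1, 16.4])]
dispenser [(0.83, [149.5, 177.2, 20.8, 45.1])]
marker []
mug [(0.73, [397.4, 195.2, 27.6, 22.4])]
```

```bash
python3 - <<'E'
import cv2
a=cv2.imread("pics/scene0.png");cv2.imwrite("pics/s1.png",cv2.resize(a[130:360,50:470],None,fx=1.9,fy=1.9,interpolation=2))
a=cv2.imread("pics/top0.png");cv2.imwrite("pics/t1.png",cv2.resize(a[130:310,120:460],None,fx=2.35,fy=2.35,interpolation=2))
E
```

```text
(no output)
```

View pics/s1.png

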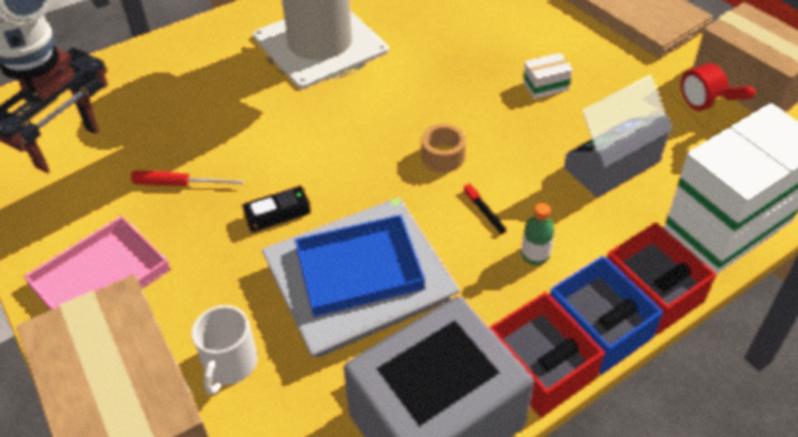

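View pics/t1.png

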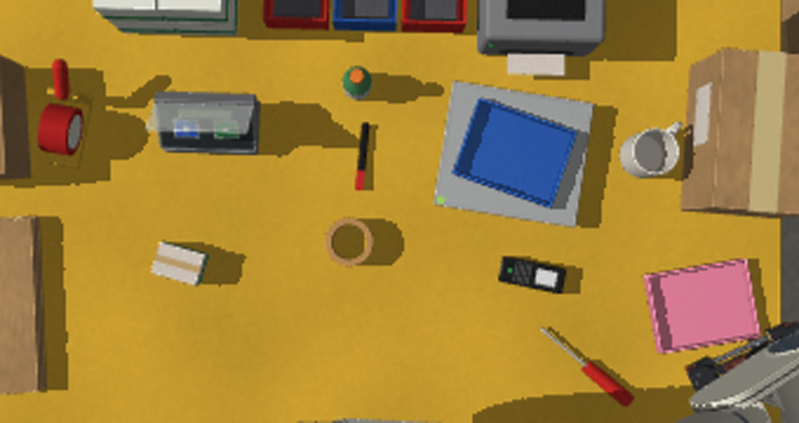

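The scene view shows the charger (full-image about 196,242), blue tray (240,271), pink look-alike tray (102,267), terminal (374,200) and dark things in bins at the far edge. The top view shows the charger at (347,247), blue tray (339,195), blue key (199,184) and green key (216,185).

Possible mix-ups:
- **Charger:** the black brick with the silver label at top (347,247) is the one. The dark items in the bins at top (245,133), (275,133) and (303,133), and the terminal detection at (207,183), are not.
- **Tray:** the blue one at (339,195), not the pink one at (418,260).

```bash
cat > h.py <<'E'
import numpy as np,cv2
from scipy.spatial.transform import Rotation as R
from workcell import ctrl,cams
np.set_printoptions(precision=1,suppress=True)
def cam(n):
    o=ctrl.get_obs(); d=cams.get_image(n)
    if n=="wrist":
        T=np.eye(4);T[:3,:3]=R.from_rotvec(o["orientation"]).as_matrix();T[:3,3]=o["ee_pos"]
        T=T@np.array(d["mount"]);p,M=T[:3,3],T[:3,:3]
    else:
        p=np.array(d["xyz"]);M=np.array(d["rotation"]);M=R.from_rotvec(M).as_matrix() if M.size==3 else M
    return d["image"],np.array(d["camera_matrix"]),p,M
def ray(c,uv): v=c[3]@np.linalg.inv(c[1])@np.array([uv[0],uv[1],1.]);return c[2],v/np.linalg.norm(v)
def plane(c,uv,z): p,v=ray(c,uv);return p+v*(z-p[2])/v[2]
def proj(c,P): q=(np.atleast_2d(P)-c[2])@c[3]@c[1].T;return q[:,:2]/q[:,2:]
def tri(ca,ua,cb,ub):
    A=np.zeros((3,3));b=np.zeros(3)
    for p,v in (ray(ca,ua),ray(cb,ub)): Q=np.eye(3)-np.outer(v,v);A+=Q;b+=Q@p
    return np.linalg.solve(A,b)
def blob(m):
    n,l,s,c=cv2.connectedComponentsWithStats(m.astype(np.uint8));o=np.argsort(-s[1:,4])+1
    return [(c[i],s[i,4],l==i) for i in o]
def rect(c,m,z):
    k,_=cv2.findContours(m.astype(np.uint8),0,2);k=max(k,key=cv2.contourArea)[:,0]
    P=np.array([plane(c,u,z)[:2] for u in k],np.float32);return cv2.minAreaRect(P)
E
python3 - <<'E'
from h import *
t=cam("top");s=cam("scene")
for nm,c in(("top",t),("scene",s)):
    h=cv2.cvtColor(c[0],cv2.COLOR_RGB2HSV).astype(int)
    for k,lo,hi in(("blue",100,125),("green",45,90)):
        m=(h[...,0]>lo)&(h[...,0]<hi)&(h[...,1]>70)&(h[...,2]>50)
        for b in blob(m)[:6]:
            if b[1]>8: print(nm,k,b[0],b[1],plane(c,b[0],75))
            if b[1]>500 and k=="blue" and nm=="top" : print("TRAY",rect(c,b[2],71))
for n,z in(("charger",34),("terminal",80),("bottle",100),("scale",45)):
    q=cams.cut_out("top",n)
    if q: print(n,rect(t,q[0]["pixels"],z))
E
```

```text
top blue [338.6 194.6] 1553 [ 587.3 -261.5   75. ]
TRAY ((587.7406005859375, -262.2005615234375), (180.06626892089844, 139.9905242919922), 71.89012908935547)
top blue [275.  123.8] 497 [867.8   0.4  75. ]
top blue [199.2 186.6] 19 [605.9 297.8  75. ]
top green [271.5 165.2] 67 [699.1  10.6  75. ]
top green [193.9 136.9] 64 [806.4 325.8  75. ]
top green [207.5 143. ] 24 [782.9 270.3  75. ]
top green [220.  130.5] 20 [835.  221.6  75. ]
top green [216. 187.] 15 [605.8 230.4  75. ]
top green [175.9 142.2] 13 [782.9 397.3  75. ]
scene blue [238.4 269.1] 2558 [ 603.5 -273.3   75. ]
scene blue [371.4 291.9] 1099 [889.2  -6.8  75. ]
scene green [497.5 108.4] 464 [ 517.4 1116.5   75. ]
scene green [462.4  13.6] 258 [-239.9 1843.    75. ]
scene green [437.  236.7] 224 [859.1 310.9  75. ]
scene green [427.9 256.7] 182 [897. 224.  75.]
scene green [333.5 251.2] 149 [714.    1.5  75. ]
scene green [337.2 174.9] 55 [450.4 245.   75. ]
charger ((379.4269714355469, -300.8810729980469), (114.30084228515625, 45.53366470336914), 79.27011108398438)
terminal ((626.5985107421875, 266.3446350097656), (108.3963394165039, 191.6083221435547), 1.3734486103057861)
bottle ((697.9703979492188, 9.937360763549805), (51.84012222290039, 43.56254196166992), 1.4041656255722046)
scale ((588.5864868164062, -263.62677001953125), (249.27174377441406, 219.16714477539062), 82.11927032470703)
```

>>> {"name": "move_arm", "arguments": {
  "steps": [
    [[0,0,0],[0,0,0],0]
  ]
}}

```text
schema error: expected a number
```

>>> {"name": "move_arm", "arguments": {
  "steps": [
    [[0,0,-1],1,0],
    [[0,0,-1],1,0],
    [[0,0,-1],1,0],
    [[0,0,-1],1,0],
    [[0,0,-1],1,0],
    [[0,0,-1],0,0]
  ]
}}

```text
t: 2.2
ee_pos: [262.6, -566.9, 392.7]
orientation: [3.142, -0.011, 0.0]
ft_force: [0.1, 0.6, -0.4]
width: 87.6
grasp_force: 0.0
```

>>> {"name": "move_arm", "arguments": {
  "steps": [
    [[0.8,-1,0],0,1],
    [[0.8,-1,0],0,1],
    [[0.8,-1,0],0,1],
    [[0.8,-1,0],0,1],
    [[0.8,-1,0],0,1],
    [[0.8,-1,0],0,1],
    [[0.8,-1,0],0,1],
    [[0.8,-1,0],0,1],
    [[0.8,-1,0],0,1],
    [[0.8,-1,0],0,1],
    [[0.8,-1,0],0,1],
    [[0.8,-1,0],0,1],
    [[0.8,-1,0],0,1],
    [[0.8,-1,0],0,1],
    [[0.8,-1,0],0,1],
    [[0.8,-1,0],0,1],
    [[0.8,-1,0],0,1],
    [[0.8,-1,0],0,1],
    [[0.8,-1,0],0,1],
    [[0.8,-1,0],0,1]
  ]
}}

```text
t: 3.87
ee_pos: [664.8, -66.7, 391.4]
orientation: [-3.142, 0.004, -0.0]
ft_force: [-0.8, 0.2, -0.1]
width: 0.3
grasp_force: 0.0
```

Now test what happens at the reach limit: push outward at y≈0.

>>> {"name": "move_arm", "arguments": {
  "steps": [
    [[1,-1,0],0,1],
    [[1,-1,0],0,1],
    [[1,-0.7,0],0,1],
    [[1,0,0],0,1],
    [[1,0,0],0,1],
    [[1,0,0],0,1],
    [[1,0,0],0,1],
    [[1,0,0],0,1],
    [[1,0,0],0,1],
    [[1,0,0],0,1],
    [[1,0,0],0,1],
    [[1,0,0],0,1],
    [[1,0,0],0,1],
    [[1,0,0],0,1],
    [[1,0,0],0,1],
    [[1,0,0],0,1]
  ]
}}

```text
t: 5.2
ee_pos: [1002.4, -1.5, 371.2]
orientation: [3.14, -0.004, 0.087]
ft_force: [-0.4, -0.5, 1.4]
width: 0.2
grasp_force: 0.0
```

```bash
python3 - <<'E'
from h import *
o=ctrl.get_obs();print(np.round(o["qpos"],3),o["ee_pos"],np.round(R.from_rotvec(o["orientation"]).as_matrix(),3))
E
```

```text
[-0.   1.1  0.1  0.   1.9  1.6] [1002.4   -1.5  371.2] [[ 1.  -0.   0.1]
 [-0.  -1.  -0. ]
 [ 0.1 -0.  -1. ]]
```

>>> {"name": "move_arm", "arguments": {
  "steps": [
    [[1,0,0],0,1],
    [[1,0,0],0,1],
    [[1,0,0],0,1],
    [[1,0,0],0,1],
    [[1,0,0],0,1],
    [[1,0,0],0,1],
    [[1,0,0],0,1],
    [[1,0,0],0,1],
    [[1,0,0],0,1],
    [[1,0,0],0,1]
  ]
}}

```text
t: 6.03
ee_pos: [1060.3, -1.8, 338.9]
orientation: [3.124, -0.004, 0.332]
ft_force: [-0.1, -0.6, -0.2]
width: 0.3
grasp_force: 0.0
```

```bash
cat >> h.py <<'E'
def st():
    o=ctrl.get_obs();M=R.from_rotvec(o["orientation"]).as_matrix()
    print("t %.1f q %s p %s x %s z %s tilt %.1f F %s w %.1f"%(o["t"],np.array2string(o["qpos"],precision=3),o["ee_pos"],np.array2string(M[:,0],precision=3),np.array2string(M[:,2],precision=3),np.degrees(np.arccos(-M[2,2])),o["ft_force"],o["width"]));return o,M
E
python3 -c "
from h import *
st()"
```

```text
t 6.0 q [-0.014  1.155  0.086  0.003  1.689  1.56 ] p [1060.3   -1.8  338.9] x [ 0.978 -0.002  0.21 ] z [ 0.21  -0.    -0.978] tilt 12.1 F [-0.1 -0.6 -0.2] w 0.3
```

>>> {"name": "move_arm", "arguments": {
  "steps": [
    [[1,0,0],0,1],
    [[1,0,0],0,1],
    [[1,0,0],0,1],
    [[1,0,0],0,1],
    [[1,0,0],0,1],
    [[1,0,0],0,1],
    [[1,0,0],0,1],
    [[1,0,0],0,1],
    [[1,0,0],0,1],
    [[1,0,0],0,1],
    [[1,0,0],0,1],
    [[1,0,0],0,1],
    [[1,0,0],0,1],
    [[1,0,0],0,1],
    [[1,0,0],0,1]
  ]
}}

```text
t: 7.28
ee_pos: [1124.9, -2.2, 368.7]
orientation: [3.06, -0.004, 0.709]
ft_force: [0.2, 0.8, -0.6]
width: 0.5
grasp_force: 0.0
```

```bash
python3 -c "
from h import *
st()"
```

```text
t 7.3 q [-0.014  1.148  0.087  0.005  1.451  1.56 ] p [1124.9   -2.2  368.7] x [ 0.898 -0.002  0.44 ] z [ 0.44  -0.001 -0.898] tilt 26.1 F [ 0.2  0.8 -0.6] w 0.5
```

>>> {"name": "move_arm", "arguments": {
  "steps": [
    [[1,0,0],0,1],
    [[1,0,0],0,1],
    [[1,0,0],0,1],
    [[1,0,0],0,1],
    [[1,0,0],0,1],
    [[1,0,0],0,1],
    [[1,0,0],0,1],
    [[1,0,0],0,1],
    [[1,0,0],0,1],
    [[1,0,0],0,1],
    [[1,0,0],0,1],
    [[1,0,0],0,1],
    [[1,0,0],0,1],
    [[1,0,0],0,1]
  ]
}}

```text
t: 8.45
ee_pos: [1157.9, -2.4, 461.5]
orientation: [2.964, -0.004, 1.039]
ft_force: [-0.5, 0.7, -0.5]
width: 0.6
grasp_force: 0.0
```

```bash
python3 -c "
from h import *
st()"
```

```text
t 8.4 q [-0.014  1.088  0.087  0.008  1.292  1.559] p [1157.9   -2.4  461.5] x [ 0.781 -0.002  0.624] z [ 0.624 -0.001 -0.781] tilt 38.6 F [-0.5  0.7 -0.5] w 0.6
```

>>> {"name": "move_arm", "arguments": {
  "steps": [
    [[1,0,0],0,1],
    [[0.7,0,0],0,1],
    [[-1,-0.4,-0.4],0,1],
    [[-1,-0.4,-0.4],0,1],
    [[-1,-0.4,-0.4],0,1],
    [[-1,-0.4,-0.4],0,1],
    [[-1,-0.4,-0.4],0,1],
    [[-1,-0.4,-0.4],0,1],
    [[-1,-0.4,-0.4],0,1],
    [[-1,-0.4,-0.4],0,1],
    [[-1,-0.4,-0.4],0,1],
    [[-1,-0.4,-0.4],0,1],
    [[-1,-0.4,-0.4],0,1],
    [[-1,-0.4,-0.4],0,1],
    [[-1,-0.4,-0.4],0,1],
    [[-1,-0.4,-0.4],0,1],
    [[-1,-0.4,-0.4],0,1],
    [[-1,-0.4,-0.4],0,1]
  ]
}}

```text
t: 9.95
ee_pos: [764.1, 154.5, 345.8]
orientation: [-2.951, 0.004, -1.077]
ft_force: [0.0, -0.2, 0.2]
width: 0.4
grasp_force: 0.0
```

```bash
python3 -c "
from h import *
o,M=st()
print(((np.array([480,264,230])-o['ee_pos'])@M)/25)"
```

```text
t 9.9 q [ 0.242  0.343  1.661 -0.345  0.476  2.069] p [764.1 154.5 345.8] x [ 0.765 -0.003  0.644] z [ 0.644 -0.001 -0.765] tilt 40.1 F [ 0.  -0.2  0.2] w 0.4
[-11.7  -4.3  -3.8]
```

>>> {"name": "move_arm", "arguments": {
  "steps": [
    [[-1,-0.35,-0.35],0,1],
    [[-1,-0.35,-0.35],0,1],
    [[-1,-0.35,-0.35],0,1],
    [[-1,-0.35,-0.35],0,1]
  ]
}}

```text
t: 10.28
ee_pos: [665.2, 189.8, 308.4]
orientation: [-2.951, 0.004, -1.077]
ft_force: [-0.9, 0.0, 0.6]
width: 0.3
grasp_force: 0.0
```

```bash
python3 -c "
from h import *
o,M=st()
print(((np.array([480,264,230])-o['ee_pos'])@M)/25)"
```

```text
t 10.3 q [ 0.355  0.263  1.874 -0.608  0.404  2.419] p [665.2 189.8 308.4] x [ 0.765 -0.003  0.644] z [ 0.644 -0.    -0.765] tilt 40.1 F [-0.9  0.   0.6] w 0.3
[-7.7 -2.9 -2.4]
```

>>> {"name": "move_arm", "arguments": {
  "steps": [
    [[0,0,0],-1,1],
    [[0,0,0],-1,1],
    [[0,0,0],-1,1],
    [[0,0,0],-1,1],
    [[0,0,0],-1,1],
    [[0,0,0],-1,1],
    [[0,0,0],-1,1],
    [[0,0,0],-1,1],
    [[0,0,0],-1,1],
    [[0,0,0],-1,1],
    [[0,0,0],-1,1],
    [[0,0,0],-1,1],
    [[0,0,0],-1,1],
    [[0,0,0],-1,1],
    [[0,0,0],-1,1],
    [[0,0,0],-1,1],
    [[0,0,0],-1,1],
    [[0,0,0],-1,1],
    [[0,0,0],-1,1],
    [[0,0,0],-1,1]
  ]
}}

```text
t: 11.95
ee_pos: [666.5, 189.5, 308.7]
orientation: [1.632, 1.948, 0.595]
ft_force: [-0.7, -0.2, 0.4]
width: 0.2
grasp_force: 0.0
```

>>> {"name": "move_arm", "arguments": {
  "steps": [
    [[0,0,0],-1,1],
    [[0,0,0],-1,1],
    [[0,0,0],-1,1],
    [[0,0,0],-1,1],
    [[0,0,0],-1,1],
    [[0,0,0],-1,1],
    [[0,0,0],-1,1],
    [[0,0,0],-1,1],
    [[0,0,0],-1,1],
    [[0,0,0],-1,1],
    [[0,0,0],-1,1],
    [[0,0,0],-1,1],
    [[0,0,0],-1,1],
    [[0,0,0],-1,1],
    [[0,0,0],-1,1],
    [[0,0,0],-1,1]
  ]
}}

```text
t: 13.28
ee_pos: [666.5, 189.4, 308.7]
orientation: [-0.002, 2.442, -0.002]
ft_force: [0.5, -0.5, -1.2]
width: 0.4
grasp_force: 0.0
```

```bash
python3 -c "
from h import *
o,M=st()
print(((np.array([480,264,230])-o['ee_pos'])@M)/25)
d=cams.get_image('wrist');print(d['mount'])"
```

```text
t 13.3 q [ 0.354  0.264  1.871 -0.604  0.405 -0.731] p [666.5 189.4 308.7] x [-0.765 -0.002 -0.644] z [ 0.644 -0.001 -0.765] tilt 40.1 F [ 0.5 -0.5 -1.2] w 0.4
[ 7.7  3.  -2.4]
[[   0.    -1.    -0.3   69. ]
 [   1.     0.     0.     1.3]
 [   0.    -0.3    1.  -142.8]
 [   0.     0.     0.     1. ]]
```

>>> {"name": "move_arm", "arguments": {
  "steps": [
    [[1,0.4,-0.3],0,1],
    [[1,0.4,-0.3],0,1],
    [[1,0.4,-0.3],0,1],
    [[1,0.4,-0.3],0,1],
    [[0.8,0.4,-0.3],0,1],
    [[0,0,0],0,1]
  ]
}}

```text
t: 13.83
ee_pos: [547.0, 240.4, 257.9]
orientation: [0.002, 2.446, 0.0]
ft_force: [1.2, 0.3, -0.1]
width: 0.3
grasp_force: 0.0
```

```bash
python3 -c "
from h import *
o,M=st()
c=cam('wrist');cv2.imwrite('pics/w1.png',c[0][:,:,::-1])
for n in('tare_key','record_key','guard'): print(n,[(b['p'],b['rect']) for b in cams.boxes_of('wrist',n)])
h=cv2.cvtColor(c[0],cv2.COLOR_RGB2HSV).astype(int)
for k,lo,hi in(('blue',100,125),('green',45,90)):
    m=(h[...,0]>lo)&(h[...,0]<hi)&(h[...,1]>90)&(h[...,2]>50)
    for b in blob(m)[:2]: print(k,b[0],b[1],plane(c,b[0],75))
"
```

```text
t 13.8 q [ 0.561  0.22   2.079 -1.016  0.413 -0.144] p [547.  240.4 257.9] x [-0.768  0.002 -0.641] z [ 0.641 -0.    -0.768] tilt 39.9 F [ 1.2  0.3 -0.1] w 0.3
tare_key []
record_key [(0.94, [268.9, 133.3, 35.9, 30.6])]
guard [(0.8, [307.4, 126.5, 188.7, 129.3])]
blue [139.3 231.4] 2871 [821.5  11.7  75. ]
blue [332.5 132.6] 795 [613.3 301.   75. ]
green [333.3 251.2] 807 [894.1 345.2  75. ]
green [269.9 132.4] 792 [613.  233.4  75. ]
```

View pics/w1.png

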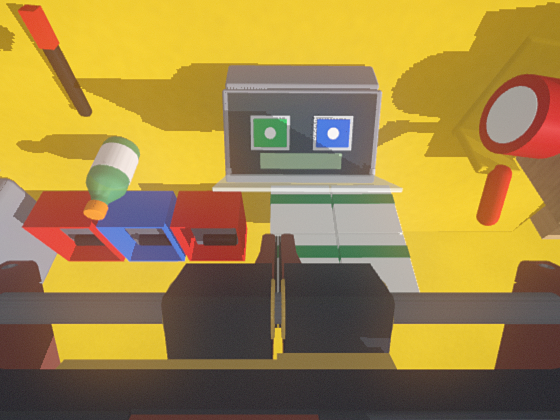

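```bash
python3 -c "
from h import *
o,M=st()
c=cam('wrist');t=cam('top')
def ks(c):
    h=cv2.cvtColor(c[0],cv2.COLOR_RGB2HSV).astype(int);r=[]
    for lo,hi in((100,125),(45,90)):
        m=(h[...,0]>lo)&(h[...,0]<hi)&(h[...,1]>60)&(h[...,2]>50)
        g=0
        for b in blob(m):
            q=plane(c,b[0],80)
            if np.hypot(q[0]-605,q[1]-264)<60: r.append(b[0]);break
    return r
w=ks(c);k=ks(t)
for a,b in zip(w,k): print(plane(c,a,80),plane(t,b,80),tri(c,a,t,b))
A,B=[plane(c,a,80) for a in w];print(np.linalg.norm(A-B))
K=A
print('cmd to hover 40 above tare (tip)',((K-(40+19)*M[:,2]-o['ee_pos'])@M)/25)
"
```

```text
t 14.0 q [ 0.556  0.221  2.072 -1.012  0.413 -0.151] p [551.6 239.9 260.7] x [-0.765  0.004 -0.644] z [ 0.644 -0.001 -0.765] tilt 40.1 F [ 0.2 -0.3  0.8] w 0.7
[609.5 299.8  80. ] [605.4 296.9  80. ] [604.8 297.1  85.5]
[609.3 233.4  80. ] [604.7 230.2  80. ] [604.8 231.6  84.4]
66.38328950800762
cmd to hover 40 above tare (tip) [2.9 2.4 4.7]
```

```bash
cat > kin.py <<'E'
from h import *
from scipy.optimize import least_squares
D=[([-1.156,.42385,1.63067],[262.5,-566.6,240.6],[0,0,-1]),([-.014,1.148,.087],[1124.9,-2.2,368.7],[.44,0,-.898]),([-.014,1.155,.086],[1060.3,-1.8,338.9],[.21,0,-.978]),
([-.014,1.088,.087],[1157.9,-2.4,461.5],[.624,0,-.781]),([.242,.343,1.661],[764.1,154.5,345.8],[.644,0,-.765]),([.355,.263,1.874],[665.2,189.8,308.4],[.644,0,-.765]),([.556,.221,2.072],[551.6,239.9,260.7],[.644,0,-.765])]
def W(q,k): r=k[1]+k[2]*np.sin(q[1])+k[3]*np.sin(q[1]+q[2]);return np.array([r*np.cos(q[0]),r*np.sin(q[0]),k[0]+k[2]*np.cos(q[1])+k[3]*np.cos(q[1]+q[2])])
def res(k): return np.concatenate([W(q,k)+k[4]*np.array(z)-p for q,p,z in D])
s=least_squares(res,[300,0,450,450,250]);k=s.x
def ik(p,z):
    w=np.array(p)-k[4]*np.array(z)
    q=least_squares(lambda q:W(q,k)-w,[np.arctan2(w[1],w[0]),.4,1.8]).x
    f=q[1]+q[2];c,s_=np.cos(q[0]),np.sin(q[0])
    zi=np.array([z[0]*c+z[1]*s_,-z[0]*s_+z[1]*c,z[2]])
    inpl=np.cos(f)*zi[0]-np.sin(f)*zi[2]; q5=np.arccos(np.sin(f)*zi[0]+np.cos(f)*zi[2])
    return q,np.arctan2(zi[1],inpl),q5
E
python3 - <<'E'
from kin import *
print(k,np.abs(s.fun).max())
np.set_printoptions(precision=3,suppress=True)
print(ik([551.6,239.9,260.7],[.644,0,-.765]))
for y in(298,231):
  for az in(0,6,12):
    z=np.array([.643*np.cos(np.radians(az)),.643*np.sin(np.radians(az)),-.766])
    for d in(120,80,59,19): print(y,az,d,*ik(np.array([606,y,80])-d*z,z))
E
```

```text
[ 175.6 -109.7  663.   534.   287.4] 15.133423204422115
(array([0.58 , 0.211, 2.058]), np.float64(-0.9743458954125229), np.float64(0.44047653728010316))
298 0 120 [0.714 0.34  2.102] -1.2902032804911903 0.45326869818961696
298 0 80 [0.678 0.403 2.085] -1.4037335152817088 0.4213054928265615
298 0 59 [0.661 0.436 2.074] -1.4645429715896836 0.40790374903992904
298 0 19 [0.63  0.499 2.05 ] -1.5792123274905907 0.38808697355029087
298 6 120 [0.665 0.322 2.132] -1.3814807689942488 0.35475667649343623
298 6 80 [0.635 0.388 2.112] -1.527821967485298 0.3311519536588585
298 6 59 [0.62  0.423 2.099] -1.6045796973095405 0.3225171930606634
298 6 19 [0.595 0.489 2.071] -1.7448124834459906 0.3120062220092332
298 12 120 [0.608 0.307 2.155] -1.4903001183337001 0.2527791462975444
298 12 80 [0.586 0.377 2.132] -1.6939355882752216 0.24015630580545633
298 12 59 [0.575 0.413 2.118] -1.7960615137828961 0.23781097791157324
298 12 19 [0.556 0.481 2.087] -1.9712966425414473 0.2392883027399705
231 0 120 [0.591 0.294 2.177] -1.4090884136125474 0.3713880280266964
231 0 80 [0.558 0.362 2.158] -1.563327804840433 0.3473543453744603
231 0 59 [0.542 0.398 2.146] -1.6441316670868817 0.33898125199058027
231 0 19 [0.514 0.465 2.12 ] -1.7911908062568094 0.3297032308131366
231 6 120 [0.533 0.278 2.201] -1.5332894536508606 0.269881042149608
231 6 80 [0.507 0.35  2.179] -1.7428097467001291 0.25825641600035976
231 6 59 [0.495 0.387 2.166] -1.8469161262686145 0.2568907084908174
231 6 19 [0.474 0.457 2.137] -2.023770697011542 0.2607333738274522
231 12 120 [0.467 0.268 2.217] -1.7198406703351492 0.16604281698979265
231 12 80 [0.452 0.342 2.194] -2.0313476898531913 0.17244668151440362
231 12 59 [0.444 0.38  2.179] -2.164850026878411 0.18087147387418334
231 12 19 [0.431 0.451 2.148] -2.3598949865060965 0.2014238141025
```

```bash
cat > patch.py <<'E'
t=open('kin.py').read()
t=t.replace("k[3]*np.sin(q[1]+q[2]);","k[3]*np.sin(q[1]+q[2])-k[5]*np.cos(q[1]+q[2]);").replace("k[3]*np.cos(q[1]+q[2])])","k[3]*np.cos(q[1]+q[2])+k[5]*np.sin(q[1]+q[2])])").replace("450,250]","450,250,0]")
open('kin.py','w').write(t)
E
python3 patch.py; python3 - <<'E'
from kin import *
print(k,s.fun.reshape(-1,3))
np.set_printoptions(precision=3,suppress=True)
print(ik([551.6,239.9,260.7],[.644,0,-.765]))
for t in (40,35,30):
 for y in(298,231):
  for az in(-8,0,8):
    z=np.array([np.sin(np.radians(t))*np.cos(np.radians(az)),np.sin(np.radians(t))*np.sin(np.radians(az)),-np.cos(np.radians(t))])
    for d in(59,19): print(t,y,az,d,*ik(np.array([606,y,80])-d*z,z))
E
```

```text
[334.1  39.1 535.7 469.5 274.8 -97.8] [[ -8.8  -9.6   2.1]
 [ -1.  -11.8   0.8]
 [  2.3 -12.3   2.3]
 [ -2.1 -11.4  -2.5]
 [ -0.4  -9.7  -3.3]
 [  1.3  -8.3  -1.6]
 [  2.6  -5.5   2.1]]
(array([0.57 , 0.226, 2.072]), np.float64(-1.0255471274651837), np.float64(0.4183222112342049))
40 298 -8 59 [0.695 0.584 1.973] -1.4388981558078016 0.5010379531124709
40 298 -8 19 [0.659 0.662 1.931] -1.5345611649795656 0.47871201109276096
40 298 0 59 [0.651 0.567 2.018] -1.6461921821116348 0.40113234940639153
40 298 0 19 [0.62 0.65 1.97] -1.7586716747535625 0.3901504188820305
40 298 8 59 [0.598 0.555 2.053] -1.9269594876416947 0.3084023617681055
40 298 8 19 [0.575 0.64  1.999] -2.0537476744254883 0.31131695496719036
40 231 -8 59 [0.585 0.551 2.061] -1.6388961261378685 0.4414365764224725
40 231 -8 19 [0.551 0.635 2.016] -1.756164045769065 0.4295287498650298
40 231 0 59 [0.533 0.538 2.1  ] -1.9101744145115 0.35377139556155485
40 231 0 19 [0.506 0.626 2.049] -2.0388494129007433 0.35640916448536514
40 231 8 59 [0.472 0.529 2.127] -2.2795124347072866 0.28030841102208887
40 231 8 19 [0.454 0.619 2.072] -2
[... 1047 characters left out ...]
[0.596 0.533 1.928] -0.8989453356873268 0.3669124142913061
30 298 0 19 [0.576 0.617 1.893] -1.004925131831339 0.32836188387400206
30 298 8 59 [0.557 0.522 1.954] -0.8561058186131105 0.2719767760384025
30 298 8 19 [0.542 0.608 1.915] -0.9955478448191386 0.23574839693466487
30 231 -8 59 [0.523 0.511 1.977] -0.964696667685583 0.3837035824343039
30 231 -8 19 [0.5   0.597 1.944] -1.0841366046357985 0.34429617723211453
30 231 0 59 [0.484 0.499 2.005] -0.9693037998807954 0.28623091598129996
30 231 0 19 [0.466 0.588 1.969] -1.1309170761938128 0.2510024277787631
30 231 8 59 [0.441 0.49  2.025] -0.8870610004547234 0.19234357746314665
30 231 8 19 [0.429 0.582 1.986] -1.125208792087522 0.158685195938933
```

The picture shows the key panel with the green key at (270,133), the blue key at (333,133) and the guard edge along row 185. The view comes from behind and above, and the fingers at the bottom are closed.

>>> {"name": "move_arm", "arguments": {
  "steps": [
    [[0.6,0.8,0.3],0,1],
    [[0.6,0.8,0.4],0,1],
    [[0.6,0.8,0.5],0,1],
    [[0.6,0,0.5],0,1],
    [[0.5,0,0.3],0,1],
    [[0,0,0],0,1]
  ]
}}

```text
t: 14.63
ee_pos: [528.0, 302.0, 179.3]
orientation: [0.003, 2.458, -0.01]
ft_force: [-0.4, 0.7, 1.0]
width: 0.6
grasp_force: 0.0
```

```bash
cat >> h.py <<'E'
def goal(K,n=59,down=6,o=None,M=None):
    # tip n-19 mm out along panel normal from point 'down' mm downslope of K; tip offset along tool z
    c,s=np.cos(np.radians(40)),np.sin(np.radians(40));nn=np.array([-s,0,c]);u=np.array([c,0,s])
    tip=np.array(K)-down*u+(n-19)*nn; t0=o["ee_pos"]+19*M[:,2]
    print("tip in key frame (up,left,out)",(t0-K)@u,(t0-K)[1],(t0-K)@nn,"cmd",np.array2string(((tip-t0)@M)/25,precision=2),"panel normal in tool",np.array2string(nn@M,precision=3))
E
python3 -c "
from h import *
o,M=st();goal([606,298,80],59,6,o,M)"
```

```text
t 14.6 q [ 0.698  0.396  2.072 -1.31   0.44   0.291] p [528.  302.  179.3] x [-0.775 -0.001 -0.632] z [ 0.632 -0.008 -0.775] tilt 39.2 F [-0.4  0.7  1. ] w 0.6
tip in key frame (up,left,out) 3.863323244623338 3.8664392108505012 107.22488475597733 cmd [ 0.36 -0.13  2.7 ] panel normal in tool [ 0.014 -0.008 -1.   ]
```

>>> {"name": "move_arm", "arguments": {
  "steps": [
    [[0.2,0,0.5],0,1],
    [[0.2,0,0.5],0,1],
    [[0,0,0.5],0,1],
    [[0,0,0.5],0,1],
    [[0,0,0],0,1]
  ]
}}

```text
t: 15.05
ee_pos: [557.2, 308.3, 149.0]
orientation: [0.012, 2.483, -0.02]
ft_force: [-1.0, -0.4, -0.1]
width: 0.7
grasp_force: 0.0
```

```bash
python3 -c "
from h import *
o,M=st();goal([606,298,80],59,6,o,M)"
```

```text
t 15.1 q [ 0.666  0.48   2.012 -1.311  0.417  0.281] p [557.2 308.3 149. ] x [-0.791  0.003 -0.612] z [ 0.612 -0.017 -0.791] tilt 37.7 F [-1.  -0.4 -0.1] w 0.7
tip in key frame (up,left,out) 6.190936290885116 9.952276226069841 65.26182100697702 cmd [ 0.45 -0.38  1.04] panel normal in tool [ 0.039 -0.017 -0.999]
```

>>> {"name": "move_arm", "arguments": {
  "steps": [
    [[0.3,-0.3,0.3],0,1],
    [[0.3,-0.3,0.3],0,1],
    [[0,0,0.3],0,1],
    [[0,0,0],0,1],
    [[0,0,0],0,1]
  ]
}}

```text
t: 15.47
ee_pos: [560.0, 298.1, 133.7]
orientation: [0.015, 2.506, -0.03]
ft_force: [0.5, 0.1, 0.6]
width: 0.5
grasp_force: 0.0
```

```bash
python3 -c "
from h import *
o,M=st();goal([606,298,80],59,6,o,M)
c=cam('wrist');cv2.imwrite('pics/w2.png',c[0][:,:,::-1])
h=cv2.cvtColor(c[0],cv2.COLOR_RGB2HSV).astype(int)
for k,lo,hi in(('blue',100,125),('green',45,90)):
    m=(h[...,0]>lo)&(h[...,0]<hi)&(h[...,1]>90)&(h[...,2]>50)
    for b in blob(m)[:3]: print(k,b[0],b[1],plane(c,b[0],80))
"
```

```text
t 15.5 q [ 0.643  0.503  2.012 -1.311  0.4    0.27 ] p [560.  298.1 133.7] x [-0.805  0.003 -0.594] z [ 0.593 -0.025 -0.805] tilt 36.4 F [0.5 0.1 0.6] w 0.5
tip in key frame (up,left,out) -1.9008520215373217 -0.4121780900356953 51.70289111377227 cmd [0.13 0.03 0.48] panel normal in tool [ 0.063 -0.025 -0.998]
blue [ 77.3 281.6] 1403 [704.6  85.2  80. ]
blue [284.5 225.2] 1018 [600.  302.9  80. ]
blue [ 75.2 328.5] 371 [871.7 -11.9  80. ]
green [198.7 228.8] 1338 [605.5 236.5  80. ]
green [394.  354.8] 107 [1004.9  502.3   80. ]
green [276.6 352. ] 63 [998.2 289.   80. ]
```

View pics/w2.png

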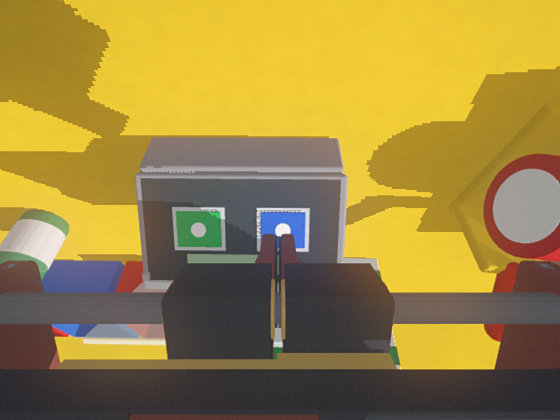

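The blue key's dot is at (283,231) and the closed fingertips are at about (279,237), so they are lined up within a few mm; the green key is at (199,230), clear of them.

>>> {"name": "move_arm", "arguments": {
  "steps": [
    [[0.1,0,0.3],0,1],
    [[0.1,0,0.3],0,1],
    [[0.1,0,0.3],0,1],
    [[0,0,0.3],0,1],
    [[0,0,0.2],0,1],
    [[0,0,0],0,1]
  ]
}}

```text
t: 16.02
ee_pos: [578.0, 301.7, 108.8]
orientation: [0.018, 2.525, -0.039]
ft_force: [1.0, 0.4, 0.3]
width: -0.1
grasp_force: 0.0
```

```bash
python3 -c "
from h import *
o,M=st();goal([606,302,80],19,6,o,M)"
```

```text
t 16.0 q [ 0.626  0.564  1.969 -1.311  0.387  0.263] p [578.  301.7 108.8] x [-0.816  0.004 -0.578] z [ 0.578 -0.032 -0.815] tilt 35.4 F [1.  0.4 0.3] w -0.1
tip in key frame (up,left,out) -4.443250288274397 -0.8938428823155391 21.12458937455026 cmd [-0.01  0.06  0.85] panel normal in tool [ 0.081 -0.032 -0.996]
```

>>> {"name": "move_arm", "arguments": {
  "steps": [
    [[0,0,0.15],0,1],
    [[0,0,0.15],0,1],
    [[0,0,0.15],0,1],
    [[0,0,0.1],0,1],
    [[0,0,0],0,1]
  ]
}}

```text
t: 16.43
ee_pos: [586.7, 302.5, 100.6]
orientation: [0.019, 2.529, -0.041]
ft_force: [0.4, 0.2, 0.3]
width: 0.5
grasp_force: 0.0
```

```bash
python3 -c "
from h import *
o,M=st();goal([606,302,80],19,6,o,M)"
```

```text
t 16.4 q [ 0.617  0.586  1.952 -1.311  0.381  0.257] p [586.7 302.5 100.6] x [-0.818  0.004 -0.575] z [ 0.574 -0.034 -0.818] tilt 35.1 F [0.4 0.2 0.3] w 0.5
tip in key frame (up,left,out) -3.1828711843093695 -0.09660134017218525 9.333279987322744 cmd [0.08 0.02 0.38] panel normal in tool [ 0.086 -0.034 -0.996]
```

>>> {"name": "move_arm", "arguments": {
  "steps": [
    [[0,0,0.06],0,1],
    [[0,0,0.06],0,1],
    [[0,0,0.06],0,1],
    [[0,0,0],0,1]
  ]
}}

```text
t: 16.77
ee_pos: [589.4, 302.8, 97.8]
orientation: [0.019, 2.531, -0.042]
ft_force: [-0.0, -0.4, 0.4]
width: 0.3
grasp_force: 0.0
```

>>> {"name": "move_arm", "arguments": {
  "steps": [
    [[0,0,0.04],0,1],
    [[0,0,0.04],0,1]
  ]
}}

```text
t: 16.93
ee_pos: [590.6, 303.0, 96.6]
orientation: [0.019, 2.532, -0.042]
ft_force: [0.0, -0.7, 0.2]
width: 0.3
grasp_force: 0.0
```

>>> {"name": "move_arm", "arguments": {
  "steps": [
    [[0,0,0.04],0,1],
    [[0,0,0.04],0,1]
  ]
}}

```text
t: 17.1
ee_pos: [591.9, 303.1, 95.3]
orientation: [0.019, 2.532, -0.042]
ft_force: [-0.5, 0.5, -0.0]
width: 0.7
grasp_force: 0.0
```

>>> {"name": "move_arm", "arguments": {
  "steps": [
    [[0,0,0.04],0,1],
    [[0,0,0.04],0,1]
  ]
}}

```text
t: 17.27
ee_pos: [593.2, 303.1, 93.9]
orientation: [0.019, 2.533, -0.043]
ft_force: [-0.6, 0.1, -1.1]
width: 0.2
grasp_force: 0.0
```

>>> {"name": "move_arm", "arguments": {
  "steps": [
    [[0,0,0.04],0,1],
    [[0,0,0.03],0,1]
  ]
}}

```text
t: 17.43
ee_pos: [594.3, 303.2, 92.7]
orientation: [0.019, 2.534, -0.043]
ft_force: [1.6, -0.6, -0.1]
width: 0.1
grasp_force: 0.0
```

>>> {"name": "move_arm", "arguments": {
  "steps": [
    [[0,0,0.03],0,1],
    [[0,0,0.02],0,1]
  ]
}}

```text
t: 17.6
ee_pos: [595.1, 303.3, 91.9]
orientation: [0.019, 2.534, -0.043]
ft_force: [0.9, 0.9, -0.5]
width: 0.7
grasp_force: 0.0
```

>>> {"name": "move_arm", "arguments": {
  "steps": [
    [[0,0,0.04],0,1],
    [[0,0,0.03],0,1]
  ]
}}

```text
t: 17.77
ee_pos: [596.2, 303.4, 90.8]
orientation: [0.019, 2.535, -0.044]
ft_force: [-0.2, -0.0, -0.3]
width: 0.4
grasp_force: 0.0
```

>>> {"name": "move_arm", "arguments": {
  "steps": [
    [[0,0,0.03],0,1],
    [[0,0,0.02],0,1]
  ]
}}

```text
t: 17.93
ee_pos: [597.0, 303.5, 89.9]
orientation: [0.019, 2.535, -0.044]
ft_force: [-0.5, 0.3, -0.1]
width: 0.1
grasp_force: 0.0
```

>>> {"name": "move_arm", "arguments": {
  "steps": [
    [[0,0,0.04],0,1],
    [[0,0,0.03],0,1],
    [[0,0,0.02],0,1]
  ]
}}

```text
t: 18.18
ee_pos: [598.4, 303.6, 88.4]
orientation: [0.02, 2.536, -0.044]
ft_force: [-1.5, 0.4, 1.6]
width: 0.7
grasp_force: 1.2
```

>>> {"name": "move_arm", "arguments": {
  "steps": [
    [[0,0,0.03],0,1],
    [[0,0,0.03],0,1]
  ]
}}

```text
t: 18.35
ee_pos: [599.2, 303.6, 87.5]
orientation: [0.02, 2.537, -0.045]
ft_force: [-5.6, -0.3, 4.7]
width: 0.8
grasp_force: 3.2
```

>>> {"name": "move_arm", "arguments": {
  "steps": [
    [[0,0,0.03],0,1],
    [[0,0,0],0,1]
  ]
}}

```text
t: 18.52
ee_pos: [599.6, 303.6, 87.1]
orientation: [0.02, 2.537, -0.045]
ft_force: [-6.1, -1.4, 5.6]
width: 0.8
grasp_force: 4.2
```

>>> {"name": "move_arm", "arguments": {
  "steps": [
    [[0,0,0.03],0,1],
    [[0,0,0],0,1]
  ]
}}

```text
t: 18.68
ee_pos: [599.9, 303.6, 86.8]
orientation: [0.02, 2.537, -0.045]
ft_force: [-7.8, -1.0, 8.3]
width: 0.6
grasp_force: 6.0
```

>>> {"name": "move_arm", "arguments": {
  "steps": [
    [[0,0,0],0,1],
    [[0,0,0],0,1],
    [[0,0,0],0,1],
    [[0,0,0],0,1],
    [[0,0,0],0,1],
    [[0,0,0],0,1]
  ]
}}

```text
t: 19.18
ee_pos: [599.9, 303.6, 86.8]
orientation: [0.02, 2.537, -0.045]
ft_force: [-7.5, -1.1, 8.9]
width: 0.3
grasp_force: 5.7
```

>>> {"name": "move_arm", "arguments": {
  "steps": [
    [[0,0,-0.5],0,1],
    [[0,0,-1],0,1],
    [[0,0,-1],0,1],
    [[0,0,-1],0,1],
    [[0,0,-1],0,1],
    [[0,0,-1],0,1],
    [[-0.2,-1,-0.3],0,1],
    [[-0.2,-1,-0.3],0,1],
    [[-0.2,-1,-0.3],0,1],
    [[-0.2,-1,-0.3],0,1],
    [[-0.2,-1,-0.3],0,1],
    [[-0.2,-1,-0.3],0,1],
    [[-0.2,-1,-0.3],0,1],
    [[-0.2,-1,-0.3],0,1],
    [[-0.2,-1,-0.3],0,1],
    [[-0.2,-1,-0.3],0,1],
    [[-0.2,-1,-0.3],0,1],
    [[-0.2,-1,-0.3],0,1],
    [[0,0,0],0,1]
  ]
}}

```text
t: 20.77
ee_pos: [514.0, 8.9, 318.2]
orientation: [0.023, 2.534, -0.046]
ft_force: [0.1, -0.1, -0.6]
width: 0.5
grasp_force: 0.0
```

```bash
python3 -c "
from h import *
o,M=st();print(M)"
```

```text
t 20.8 q [ 0.024 -0.046  2.162 -0.127  0.421 -1.43 ] p [514.    8.9 318.2] x [-0.821  0.006 -0.571] z [ 0.57  -0.038 -0.82 ] tilt 34.9 F [ 0.1 -0.1 -0.6] w 0.5
[[-0.8  0.   0.6]
 [ 0.   1.  -0. ]
 [-0.6 -0.  -0.8]]
```

>>> {"name": "move_arm", "arguments": {
  "steps": [
    [[1,0,0],0,0],
    [[1,0,0],0,0],
    [[1,0,0],0,0],
    [[1,0,0],0,0],
    [[1,0,0],0,0],
    [[1,0,0],0,0],
    [[1,0,0],0,0]
  ]
}}

```text
t: 21.35
ee_pos: [368.2, 13.3, 216.0]
orientation: [0.02, 2.537, -0.043]
ft_force: [0.5, -1.0, 0.1]
width: 43.8
grasp_force: 0.0
```

```bash
python3 -c "
from h import *
o,M=st()"
```

```text
t 21.4 q [ 0.057 -0.096  2.526 -0.549  0.13  -0.974] p [368.2  13.3 216. ] x [-0.823  0.005 -0.568] z [ 0.568 -0.035 -0.822] tilt 34.7 F [ 0.5 -1.   0.1] w 43.8
```

>>> {"name": "move_arm", "arguments": {
  "steps": [
    [[0.8,0,0],0,0],
    [[0.8,0,0],0,0],
    [[0.8,0,0],0,0],
    [[0.8,0,0],0,0]
  ]
}}

```text
t: 21.68
ee_pos: [339.9, 15.9, 195.5]
orientation: [0.021, 2.562, -0.048]
ft_force: [0.1, 0.3, -0.2]
width: 70.3
grasp_force: 0.0
```

```bash
python3 -c "
from h import *
o,M=st()"
```

```text
t 21.7 q [ 0.084 -0.081  2.581 -0.902  0.108 -0.597] p [339.9  15.9 195.5] x [-0.837  0.005 -0.547] z [ 0.547 -0.039 -0.836] tilt 33.2 F [ 0.1  0.3 -0.2] w 70.3
```

>>> {"name": "move_arm", "arguments": {
  "steps": [
    [[0.8,0,0.6],0,0],
    [[0.8,0,0.6],0,0],
    [[0.8,0,0.6],0,0]
  ]
}}

```text
t: 21.93
ee_pos: [339.7, 19.7, 175.0]
orientation: [0.038, 2.599, -0.055]
ft_force: [0.3, -0.4, 0.4]
width: 87.1
grasp_force: 0.0
```

```bash
python3 -c "
from h import *
o,M=st()"
```

```text
t 21.9 q [ 0.112 -0.001  2.58  -1.312  0.108 -0.147] p [339.7  19.7 175. ] x [-0.856  0.016 -0.516] z [ 0.515 -0.047 -0.856] tilt 31.2 F [ 0.3 -0.4  0.4] w 87.1
```

>>> {"name": "move_arm", "arguments": {
  "steps": [
    [[0.7,0,0.7],0,0],
    [[0.7,0,0.7],0,0],
    [[0.7,0,0.7],0,0],
    [[0.7,0,0.7],0,0],
    [[0.7,0,0.7],0,0]
  ]
}}

```text
t: 22.35
ee_pos: [325.0, 22.4, 144.0]
orientation: [0.029, 2.69, -0.065]
ft_force: [-0.4, -0.3, -0.2]
width: 88.1
grasp_force: 0.0
```

```bash
python3 -c "
from h import *
o,M=st()"
```

```text
t 22.4 q [ 0.126  0.092  2.581 -1.312  0.108 -0.137] p [325.   22.4 144. ] x [-0.9    0.01  -0.436] z [ 0.435 -0.05  -0.899] tilt 25.9 F [-0.4 -0.3 -0.2] w 88.1
```

>>> {"name": "move_arm", "arguments": {
  "steps": [
    [[0.8,0,0.7],0,0],
    [[0.8,0,0.7],0,0],
    [[0.8,0,0.7],0,0],
    [[0.8,0,0.7],0,0],
    [[0.8,0,0.7],0,0],
    [[0.8,0,0.7],0,0],
    [[0.8,0,0.7],0,0]
  ]
}}

```text
t: 22.93
ee_pos: [296.9, 32.1, 99.6]
orientation: [0.039, 2.828, -0.072]
ft_force: [0.3, -0.7, 0.5]
width: 87.9
grasp_force: 0.0
```

```bash
python3 -c "
from h import *
o,M=st()"
```

```text
t 22.9 q [ 0.17   0.234  2.581 -1.311  0.108 -0.08 ] p [296.9  32.1  99.6] x [-0.951  0.019 -0.308] z [ 0.307 -0.054 -0.95 ] tilt 18.1 F [ 0.3 -0.7  0.5] w 87.9
```

>>> {"name": "move_arm", "arguments": {
  "steps": [
    [[0.7,-0.4,0.5],0,0],
    [[0.7,-0.4,0.5],0,0],
    [[0.7,-0.4,0.5],0,0],
    [[0.7,-0.4,0.5],0,0],
    [[0.7,-0.4,0.5],0,0]
  ]
}}

```text
t: 23.35
ee_pos: [282.3, 0.3, 78.3]
orientation: [0.052, 2.905, -0.126]
ft_force: [-0.0, -0.7, -0.2]
width: 87.6
grasp_force: 0.0
```

```bash
python3 -c "
from h import *
o,M=st()"
```

```text
t 23.4 q [ 0.067  0.307  2.581 -1.311  0.109 -0.171] p [282.3   0.3  78.3] x [-0.972  0.025 -0.232] z [ 0.229 -0.09  -0.969] tilt 14.2 F [-0.  -0.7 -0.2] w 87.6
```

>>> {"name": "move_arm", "arguments": {
  "steps": [
    [[0.8,-0.3,0.5],0,0],
    [[0.8,-0.3,0.5],0,0],
    [[0.8,-0.3,0.5],0,0],
    [[0.8,-0.3,0.5],0,0],
    [[0.8,-0.3,0.5],0,0],
    [[0.8,-0.3,0.5],0,0]
  ]
}}

```text
t: 23.85
ee_pos: [256.9, -33.8, 52.9]
orientation: [0.064, 3.009, -0.166]
ft_force: [0.5, -0.4, 0.2]
width: 88.0
grasp_force: 0.0
```

```bash
python3 -c "
from h import *
o,M=st()"
```

```text
t 23.9 q [-0.059  0.401  2.581 -1.311  0.108 -0.285] p [256.9 -33.8  52.9] x [-0.991  0.035 -0.129] z [ 0.124 -0.112 -0.986] tilt 9.6 F [ 0.5 -0.4  0.2] w 88.0
```

>>> {"name": "move_arm", "arguments": {
  "steps": [
    [[1,-0.3,0.2],0,0],
    [[1,-0.3,0.2],0,0],
    [[1,-0.3,0.2],0,0],
    [[1,-0.3,0.2],0,0]
  ]
}}

```text
t: 24.18
ee_pos: [235.9, -66.2, 39.4]
orientation: [0.072, 3.077, -0.18]
ft_force: [0.1, -0.0, 0.2]
width: 87.7
grasp_force: 0.0
```

```bash
python3 -c "
from h import *
o,M=st()"
```

```text
t 24.2 q [-0.198  0.455  2.581 -1.311  0.108 -0.417] p [235.9 -66.2  39.4] x [-0.997  0.043 -0.061] z [ 0.056 -0.118 -0.991] tilt 7.5 F [ 0.1 -0.   0.2] w 87.7
```

>>> {"name": "move_arm", "arguments": {
  "steps": [
    [[-0.3,0,-1],0,0],
    [[-0.3,0,-1],0,0],
    [[-0.3,0,-1],0,0]
  ]
}}

```text
t: 24.43
ee_pos: [244.4, -73.3, 66.4]
orientation: [0.078, 3.067, -0.233]
ft_force: [0.2, -0.5, -0.6]
width: 87.8
grasp_force: 0.0
```

>>> {"name": "move_arm", "arguments": {
  "steps": [
    [[-0.3,-0.45,-0.2],1,0],
    [[-0.35,-0.4,-0.2],1,0],
    [[-0.4,-0.4,-0.2],1,0],
    [[-0.4,-0.35,-0.2],1,0],
    [[-0.45,-0.3,-0.2],1,0],
    [[-0.45,-0.3,-0.2],1,0],
    [[-0.5,-0.25,-0.2],1,0],
    [[-0.5,-0.2,-0.2],1,0],
    [[-0.5,-0.15,-0.2],1,0],
    [[-0.55,-0.1,-0.2],1,0],
    [[-0.55,-0.05,-0.2],1,0],
    [[-0.55,0,-0.2],1,0],
    [[-0.55,0.05,-0.2],1,0],
    [[-0.55,0.1,-0.2],1,0],
    [[-0.5,0.15,-0.2],1,0],
    [[-0.5,0.2,-0.2],1,0],
    [[-0.5,0.2,-0.2],1,0],
    [[-0.45,0.25,-0.2],1,0],
    [[-0.45,0.3,-0.2],1,0],
    [[-0.4,0.3,-0.2],0.6,0]
  ]
}}

```text
t: 26.1
ee_pos: [378.0, -285.3, 209.5]
orientation: [2.303, 1.894, -0.072]
ft_force: [0.0, 0.0, 0.1]
width: 87.4
grasp_force: 0.0
```

```bash
python3 -c "
from h import *
o,M=st();print(np.round(M*1000),np.degrees(np.arctan2(M[1,1],M[0,1])))
c=cam('wrist');cv2.imwrite('pics/w3.png',c[0][:,:,::-1])
q=cams.cut_out('wrist','charger')
for b in q[:2]: print(b['p'],b['rect'],rect(c,b['pixels'],34))
"
```

```text
t 26.1 q [-0.618  0.193  2.068 -0.13   0.744 -0.334] p [ 378.  -285.3  209.5] x [ 0.197  0.971 -0.138] z [ 0.063 -0.153 -0.986] tilt 9.5 F [0.  0.  0.1] w 87.4
[[ 197.  978.   63.]
 [ 971. -186. -153.]
 [-138.   91. -986.]] -10.757706328441047
0.96 [263.4, 183.1, 48.3, 102.6] ((377.6916198730469, -298.66766357421875), (112.90186309814453, 46.060062408447266), 79.22200775146484)
```

View pics/w3.png

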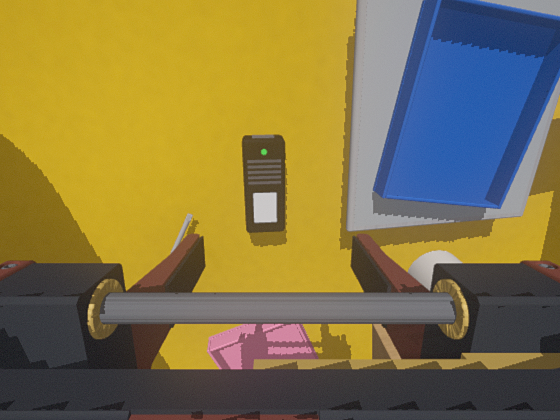

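The black brick with the silver label is at (264,183), between the fingers and square to them. This confirms the choice, so I descend.

>>> {"name": "move_arm", "arguments": {
  "steps": [
    [[0.06,-0.07,0.9],0,0],
    [[0.06,-0.07,0.9],0,0],
    [[0.06,-0.07,0.9],0,0],
    [[0.06,-0.07,0.9],0,0],
    [[0.06,-0.07,0.9],0,0],
    [[0.06,-0.07,0.9],0,0],
    [[0.06,-0.07,0.9],0,0],
    [[0.05,-0.07,0.6],0,0],
    [[0,0,0.3],0,0],
    [[0,0,0],0,0]
  ]
}}

```text
t: 27.03
ee_pos: [377.0, -297.2, 27.5]
orientation: [2.3, 1.903, -0.074]
ft_force: [0.4, 0.6, -0.5]
width: 87.4
grasp_force: 0.0
```

```bash
python3 -c "
from h import *
o,M=st();print(((np.array([378,-299,28])-o['ee_pos'])@M)/25)
"
```

```text
t 27.0 q [-0.641  0.57   2.134 -0.281  0.31  -0.191] p [ 377.  -297.2   27.5] x [ 0.191  0.972 -0.137] z [ 0.061 -0.151 -0.987] tilt 9.4 F [ 0.4  0.6 -0.5] w 87.4
[-0.1  0.1 -0. ]
```

>>> {"name": "move_arm", "arguments": {
  "steps": [
    [[0,0,0],0,1],
    [[0,0,0],0,1],
    [[0,0,0],0,1],
    [[0,0,0],0,1],
    [[0,0,0],0,1],
    [[0,0,0],0,1],
    [[0,0,0],0,1],
    [[-0.03,0.02,-0.2],0,1],
    [[-0.07,0.05,-0.5],0,1],
    [[-0.1,0.07,-0.8],0,1],
    [[-0.1,0.07,-0.8],0,1],
    [[-0.1,0.07,-0.8],0,1],
    [[-0.1,0.07,-0.8],0,1],
    [[0,0,0],0,1]
  ]
}}

```text
t: 28.2
ee_pos: [380.0, -297.9, 131.2]
orientation: [2.294, 1.895, -0.07]
ft_force: [0.2, -0.3, -3.2]
width: 47.5
grasp_force: 29.4
```

```bash
python3 -c "
from h import *
o,M=st();print(o['grasp_force'],((np.array([588,-262,o['ee_pos'][2]+5])-o['ee_pos'])@M)/25)
"
```

```text
t 28.2 q [-0.639  0.348  2.107 -0.164  0.543 -0.315] p [ 380.  -297.9  131.2] x [ 0.194  0.971 -0.141] z [ 0.069 -0.156 -0.985] tilt 9.8 F [ 0.2 -0.3 -3.2] w 47.5
29.362893356010318 [3.  7.9 0.2]
```

>>> {"name": "move_arm", "arguments": {
  "steps": [
    [[0.2,0.6,0],0,1],
    [[0.4,1,0],0,1],
    [[0.4,1,0],0,1],
    [[0.4,1,0],0,1],
    [[0.4,1,0],0,1],
    [[0.4,1,0],0,1],
    [[0.4,1,0],0,1],
    [[0.3,1,0.1],0,1],
    [[0.1,0.3,0.1],0,1],
    [[0,0,0],0,1]
  ]
}}

```text
t: 29.03
ee_pos: [587.9, -260.0, 129.1]
orientation: [2.297, 1.901, -0.072]
ft_force: [-0.1, -0.5, -3.0]
width: 47.3
grasp_force: 29.4
```

```bash
python3 -c "
from h import *
o,M=st();print(((np.array([587,-262,80])-o['ee_pos'])@M)/25)
c=cam('wrist');cv2.imwrite('pics/w4.png',c[0][:,:,::-1])
h=cv2.cvtColor(c[0],cv2.COLOR_RGB2HSV).astype(int)
m=(h[...,0]>100)&(h[...,0]<125)&(h[...,1]>90)&(h[...,2]>50)
m=cv2.morphologyEx(m.astype(np.uint8),3,np.ones((9,9)));print(rect(c,blob(m)[0][2],71))
"
```

```text
t 29.0 q [-0.382  0.549  1.738 -0.175  0.745 -0.071] p [ 587.9 -260.   129.1] x [ 0.191  0.972 -0.138] z [ 0.064 -0.153 -0.986] tilt 9.5 F [-0.1 -0.5 -3. ] w 47.3
[ 0.2 -0.2  1.9]
((593.2919921875, -242.42428588867188), (137.5715789794922, 136.88624572753906), 71.9834213256836)
```

View pics/w4.png

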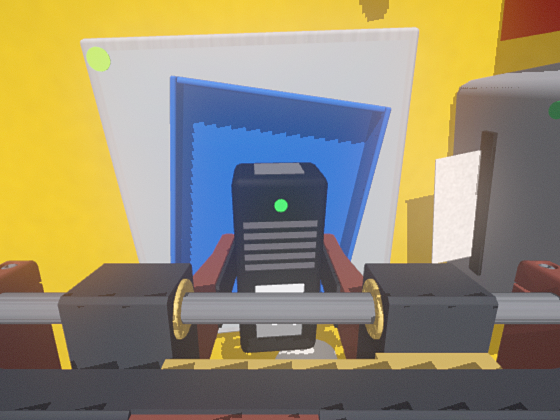

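The charger (234–326, 165–345) hangs level over the blue tray, whose far rim runs from (172,78) to (388,107). It is centred sideways.

>>> {"name": "move_arm", "arguments": {
  "steps": [
    [[0,0,0.4],0,1],
    [[0.1,-0.1,0.5],0,1],
    [[0.1,-0.1,0.5],0,1],
    [[0,0,0.3],0,1],
    [[0,0,0.2],0,1],
    [[0,0,0],0,1],
    [[0,0,0],0,1]
  ]
}}

```text
t: 29.67
ee_pos: [585.5, -262.3, 82.5]
orientation: [2.298, 1.899, -0.073]
ft_force: [0.5, 0.5, -3.3]
width: 47.1
grasp_force: 29.4
```

>>> {"name": "move_arm", "arguments": {
  "steps": [
    [[0,0,0.06],0,1],
    [[0,0,0.05],0,1],
    [[0,0,0],0,1]
  ]
}}

```text
t: 29.92
ee_pos: [586.1, -262.7, 80.5]
orientation: [2.297, 1.898, -0.072]
ft_force: [0.1, 0.1, -3.4]
width: 47.1
grasp_force: 29.4
```

>>> {"name": "move_arm", "arguments": {
  "steps": [
    [[0,0,0.06],0,1],
    [[0,0,0.05],0,1],
    [[0,0,0],0,1]
  ]
}}

```text
t: 30.17
ee_pos: [586.4, -263.0, 78.7]
orientation: [2.297, 1.898, -0.072]
ft_force: [-2.3, 2.9, 6.8]
width: 47.1
grasp_force: 29.8
```

>>> {"name": "move_arm", "arguments": {
  "steps": [
    [[0,0,0.04],0,1],
    [[0,0,0],0,1]
  ]
}}

```text
t: 30.33
ee_pos: [586.5, -263.0, 78.7]
orientation: [2.297, 1.898, -0.072]
ft_force: [-5.1, 5.7, 15.4]
width: 47.1
grasp_force: 30.2
```

>>> {"name": "move_arm", "arguments": {
  "steps": [
    [[0,0,-0.03],0,0.4],
    [[0,0,0],0,0.35],
    [[0,0,0],0,0.3],
    [[0,0,0],0,0.3],
    [[0,0,0],0,0.3]
  ]
}}

```text
t: 30.75
ee_pos: [586.2, -263.2, 77.2]
orientation: [2.298, 1.899, -0.072]
ft_force: [1.1, 0.1, 0.2]
width: 61.3
grasp_force: 0.0
```

>>> {"name": "move_arm", "arguments": {
  "steps": [
    [[-0.04,0.02,-0.3],0,0.3],
    [[-0.1,0.07,-0.7],0,0.3],
    [[-0.1,0.07,-0.7],0,0.3],
    [[-0.1,0.07,-0.8],0,0.3],
    [[-0.1,0.07,-0.8],0,0.3],
    [[-0.1,0.07,-0.8],0,0.3],
    [[0,0,0],0,0.3]
  ]
}}

```text
t: 31.33
ee_pos: [588.2, -263.1, 185.8]
orientation: [2.293, 1.895, -0.067]
ft_force: [0.2, -0.7, 0.5]
width: 61.4
grasp_force: 0.0
```

```bash
python3 -c "
from h import *
o,M=st();print(o['grasp_force'])
c=cam('wrist');t=cam('top');cv2.imwrite('pics/w5.png',np.vstack([c[0],cv2.resize(t[0][150:250,300:390],(560,622))])[:1042:2,::2,::-1].copy())
for n,cc,z in(('wrist',c,87),('top',t,83)):
  for b in cams.cut_out(n,'charger')[:1]: print(n,b['p'],rect(cc,b['pixels'],z))
q=cams.cut_out('top','tray');print([rect(t,b['pixels'],71) for b in q])
"
```

```text
t 31.3 q [-0.386  0.471  1.712 -0.159  0.84  -0.097] p [ 588.2 -263.1  185.8] x [ 0.194  0.971 -0.14 ] z [ 0.071 -0.156 -0.985] tilt 9.9 F [ 0.2 -0.7  0.5] w 61.4
0.0
wrist 0.8 ((587.6390380859375, -262.5796203613281), (110.9949722290039, 44.51752853393555), 79.04740142822266)
[((335.005615234375, -582.0292358398438), (139.00112915039062, 180.0149383544922), 11.076952934265137), ((614.7651977539062, -183.4964141845703), (14.0403470993042, 135.6384735107422), 72.08580780029297)]
```

View pics/w5.png

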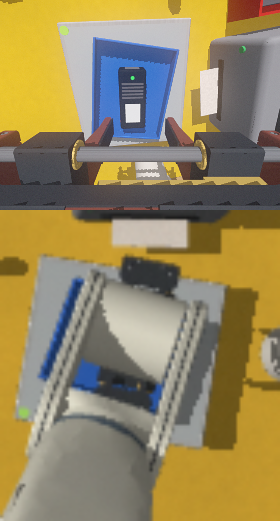

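The wrist half shows the charger lying flat in the middle of the blue tray (crop position about 132,95). Its measured position is within 1 mm of the tray centre. Next is the record key: tilt the tool again at full reach.

>>> {"name": "move_arm", "arguments": {
  "steps": [
    [[0.5,0.3,-0.9],-1,1],
    [[0.6,0.4,-0.8],-1,1],
    [[0.7,0.6,-0.7],-1,1],
    [[0.7,0.7,-0.6],-1,1],
    [[0.6,0.75,-0.5],-1,1],
    [[0.6,0.8,-0.5],-1,1],
    [[0.5,0.85,-0.5],-1,1],
    [[0.4,0.9,-0.4],-1,1],
    [[0.3,0.9,-0.4],-1,1],
    [[0.25,0.95,-0.4],-1,1],
    [[0.2,1,-0.4],-1,1],
    [[0.1,1,-0.4],-1,1],
    [[0,1,-0.4],-1,1],
    [[-0.1,1,-0.3],-1,1],
    [[-0.2,0.95,-0.3],-1,1],
    [[-0.3,0.95,-0.3],-1,1],
    [[-0.3,0.9,-0.3],-1,1],
    [[-0.4,0.9,-0.3],-1,1],
    [[-0.5,0.8,-0.3],-1,1],
    [[-0.6,0.8,-0.3],-1,1]
  ]
}}

```text
t: 33.25
ee_pos: [884.8, 127.0, 366.2]
orientation: [0.016, 3.07, -0.237]
ft_force: [1.0, 0.0, 0.5]
width: 0.5
grasp_force: 0.0
```

```bash
python3 -c "
from h import *
o,M=st();print(((np.array([990,192,400])-o['ee_pos'])@M)/25, np.round((np.array([.98,.19,0])@M),2))
"
```

```text
t 33.2 q [ 0.182  0.781  0.753 -0.163  1.575 -1.382] p [884.8 127.  366.2] x [-0.998  0.006 -0.063] z [ 0.062 -0.154 -0.986] tilt 9.5 F [1.  0.  0.5] w 0.5
[-4.3  2.4 -1.5] [-1.   0.2  0. ]
```

>>> {"name": "move_arm", "arguments": {
  "steps": [
    [[-1,0.5,-0.3],0,1],
    [[-1,0.5,-0.3],0,1],
    [[-1,0.5,-0.2],0,1],
    [[-1,0.5,-0.2],0,1],
    [[-1,0.3,0],0,1],
    [[-1,0.2,0],0,1],
    [[-1,0.2,0],0,1],
    [[-1,0.2,0],0,1],
    [[-1,0.2,0],0,1],
    [[-1,0.2,0],0,1],
    [[-1,0.2,0],0,1],
    [[-1,0.2,0],0,1],
    [[-1,0.2,0],0,1],
    [[-1,0.2,0],0,1],
    [[-1,0.2,0],0,1],
    [[-1,0.2,0],0,1],
    [[-1,0.2,0],0,1],
    [[-1,0.2,0],0,1],
    [[-1,0.2,0],0,1],
    [[-1,0.2,0],0,1]
  ]
}}

```text
t: 34.92
ee_pos: [1066.9, 190.4, 350.6]
orientation: [-0.01, 2.813, -0.15]
ft_force: [-0.4, -0.3, 0.8]
width: 0.4
grasp_force: 0.0
```

```bash
python3 -c "
from h import *
o,M=st();print(np.round(M[:,1],3), np.round((np.array([.98,.19,0])@M),2))
"
```

```text
t 34.9 q [ 0.21   1.153  0.087 -0.168  1.602 -1.398] p [1066.9  190.4  350.6] x [-0.948 -0.024 -0.318] z [ 0.319 -0.103 -0.942] tilt 19.6 F [-0.4 -0.3  0.8] w 0.4
[ 0.   1.  -0.1] [-0.9  0.2  0.3]
```

>>> {"name": "move_arm", "arguments": {
  "steps": [
    [[-1,0.25,0],0,1],
    [[-1,0.25,0],0,1],
    [[-1,0.25,0],0,1],
    [[-1,0.25,0],0,1],
    [[-1,0.25,0],0,1],
    [[-1,0.25,0],0,1],
    [[-1,0.25,0],0,1],
    [[-1,0.25,0],0,1],
    [[-1,0.25,0],0,1],
    [[-1,0.25,0],0,1],
    [[-1,0.25,0],0,1],
    [[-1,0.25,0],0,1],
    [[-1,0.25,0],0,1],
    [[-1,0.25,0],0,1],
    [[-1,0.25,0],0,1],
    [[-1,0.25,0],0,1],
    [[-1,0.25,0],0,1],
    [[-1,0.25,0],0,1]
  ]
}}

```text
t: 36.42
ee_pos: [1123.1, 235.2, 426.0]
orientation: [-0.042, 2.525, -0.06]
ft_force: [0.1, 0.2, -0.2]
width: 0.6
grasp_force: 0.0
```

```bash
python3 -c "
from h import *
o,M=st();print(np.round(M[:,1],3)); goal([606,236,73],120,10,o,M)
"
```

```text
t 36.4 q [ 0.239  1.115  0.087 -0.175  1.346 -1.378] p [1123.1  235.2  426. ] x [-0.816 -0.044 -0.577] z [ 0.578 -0.033 -0.815] tilt 35.4 F [ 0.1  0.2 -0.2] w 0.6
[-0.   1.  -0.1]
tip in key frame (up,left,out) 621.4725843080322 -1.44260711799339 -80.93506455571264 cmd [25.75  1.01 -5.2 ] panel normal in tool [ 0.082 -0.03  -0.996]
```

>>> {"name": "move_arm", "arguments": {
  "steps": [
    [[1,0,-0.8],0,1],
    [[1,0,-0.8],0,1],
    [[1,0,-0.8],0,1],
    [[1,0,-0.8],0,1],
    [[1,0,-0.8],0,1],
    [[1,0,-0.8],0,1],
    [[1,0,-0.8],0,1],
    [[1,0,-0.8],0,1],
    [[1,0,-0.4],0,1],
    [[1,0,-0.2],0,1],
    [[1,0,0],0,1],
    [[1,0,0],0,1],
    [[1,0,0],0,1],
    [[1,0,0],0,1],
    [[1,0,0],0,1],
    [[1,0,0],0,1],
    [[1,0,0],0,1],
    [[1,0,0],0,1]
  ]
}}

```text
t: 37.92
ee_pos: [673.7, 222.4, 309.5]
orientation: [-0.041, 2.524, -0.059]
ft_force: [0.2, 0.1, 0.5]
width: 0.4
grasp_force: 0.0
```

```bash
python3 -c "
from h import *
o,M=st(); goal([606,236,73],120,10,o,M)
"
```

```text
t 37.9 q [ 0.409  0.306  1.771 -0.513  0.559 -0.826] p [673.7 222.4 309.5] x [-0.816 -0.043 -0.577] z [ 0.578 -0.033 -0.815] tilt 35.4 F [0.2 0.1 0.5] w 0.4
tip in key frame (up,left,out) 202.32558910811952 -14.236859491738358 118.71799590780623 cmd [8.37 0.98 1.37] panel normal in tool [ 0.082 -0.03  -0.996]
```

>>> {"name": "move_arm", "arguments": {
  "steps": [
    [[1,0.1,0],0,1],
    [[1,0.2,0],0,1],
    [[1,0.2,0],0,1],
    [[1,0.2,0],0,1],
    [[1,0.2,0],0,1],
    [[1,0.1,0],0,1],
    [[1,0,0.3],0,1],
    [[0.8,0,0.4],0,1],
    [[0.3,0,0.4],0,1],
    [[0,0,0],0,1],
    [[0,0,0],0,1]
  ]
}}

```text
t: 38.83
ee_pos: [524.9, 237.8, 169.0]
orientation: [-0.042, 2.526, -0.061]
ft_force: [-0.3, -0.1, -0.0]
width: 0.1
grasp_force: 0.0
```

```bash
cat >> h.py <<'E'
def onpanel(c,uv,P0=(609.9,0,72.0)):
    n=np.array([-np.sin(np.radians(40)),0,np.cos(np.radians(40))]);p,v=ray(c,uv);return p+v*((np.array(P0)-p)@n)/(v@n)
E
python3 -c "
from h import *
o,M=st()
c=cam('wrist');cv2.imwrite('pics/w6.png',c[0][:,:,::-1])
h=cv2.cvtColor(c[0],cv2.COLOR_RGB2HSV).astype(int)
for k,lo,hi in(('blue',100,125),('green',45,90)):
    m=((h[...,0]>lo)&(h[...,0]<hi)&(h[...,1]>90)&(h[...,2]>50)).astype(np.uint8)
    for b in blob(m)[:3]:
        x,y,w,hh=cv2.boundingRect(b[2].astype(np.uint8));print(k,(x,y,w,hh),onpanel(c,(x+w/2-.5,y+hh/2-.5)))
goal([606,236,73],120,10,o,M)
"
```

```text
t 38.8 q [ 0.579  0.365  2.123 -1.215  0.376  0.072] p [524.9 237.8 169. ] x [-0.817 -0.044 -0.575] z [ 0.577 -0.034 -0.816] tilt 35.3 F [-0.3 -0.1 -0. ] w 0.1
blue (91, 250, 78, 43) [658.2  87.3 112.5]
blue (326, 211, 40, 32) [613.5 301.3  75.1]
blue (132, 255, 3, 2) [645.4  91.6 101.8]
green (257, 207, 38, 30) [612.6 233.5  74.2]
green (390, 335, 36, 17) [705.3 375.7 152. ]
green (392, 271, 16, 11) [649.8 358.8 105.5]
tip in key frame (up,left,out) -2.009157784988929 1.1552269561092885 106.7668271565608 cmd [ 0.3  -0.02  0.26] panel normal in tool [ 0.084 -0.03  -0.996]
```

View pics/w6.png

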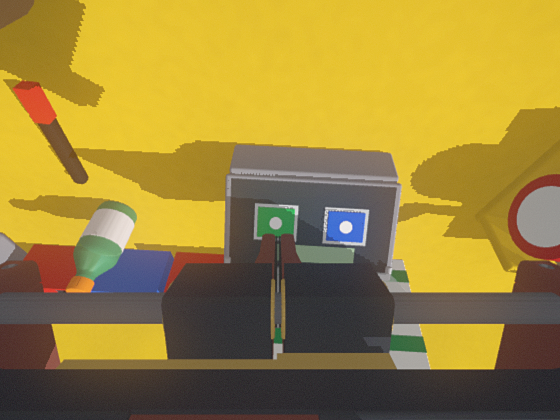

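The green key's dot is at (276,223) and the blue key's at (346,227). The closed fingertips are at (277,238), in line with the green key.

```bash
python3 -c "
from h import *
o,M=st(); goal([612.6,233.5,74.2],49,8,o,M)
"
```

```text
t 38.9 q [ 0.579  0.364  2.122 -1.214  0.376  0.072] p [525.4 238.  169.7] x [-0.816 -0.043 -0.577] z [ 0.578 -0.034 -0.815] tilt 35.4 F [-0.1  0.3 -0.5] w 0.7
tip in key frame (up,left,out) -6.90815751432482 3.8691167995825992 110.2825610861426 cmd [-0.22 -0.06  3.21] panel normal in tool [ 0.083 -0.03  -0.996]
```

>>> {"name": "move_arm", "arguments": {
  "steps": [
    [[0,-0.1,0.4],0,1],
    [[0,-0.1,0.4],0,1],
    [[0,-0.1,0.4],0,1],
    [[0,-0.1,0.4],0,1],
    [[0,-0.1,0.4],0,1],
    [[0,0,0],0,1]
  ]
}}

```text
t: 39.38
ee_pos: [557.9, 225.9, 136.6]
orientation: [-0.038, 2.541, -0.066]
ft_force: [-0.6, -0.5, -0.0]
width: 0.3
grasp_force: 0.0
```

```bash
python3 -c "
from h import *
o,M=st(); goal([612.6,233.5,74.2],29,8,o,M)
"
```

```text
t 39.4 q [ 0.516  0.453  2.081 -1.31   0.329  0.126] p [557.9 225.9 136.6] x [-0.825 -0.042 -0.563] z [ 0.564 -0.039 -0.825] tilt 34.5 F [-0.6 -0.5 -0. ] w 0.3
tip in key frame (up,left,out) -3.656290612648501 -8.325349178646007 64.03385340370198 cmd [-0.06  0.42  2.15] panel normal in tool [ 0.099 -0.035 -0.994]
```

>>> {"name": "move_arm", "arguments": {
  "steps": [
    [[0.1,0.1,0.3],0,1],
    [[0.1,0.1,0.3],0,1],
    [[0.1,0,0.3],0,1],
    [[0.1,0,0.3],0,1],
    [[0,0,0.2],0,1],
    [[0,0,0],0,1]
  ]
}}

```text
t: 39.88
ee_pos: [571.6, 233.4, 111.1]
orientation: [-0.037, 2.563, -0.073]
ft_force: [-0.2, -0.5, 0.4]
width: 0.9
grasp_force: 0.0
```

```bash
python3 -c "
from h import *
o,M=st(); goal([612.6,233.5,74.2],22,9,o,M)
"
```

```text
t 39.9 q [ 0.513  0.517  2.042 -1.311  0.323  0.131] p [571.6 233.4 111.1] x [-0.838 -0.042 -0.545] z [ 0.546 -0.044 -0.837] tilt 33.2 F [-0.2 -0.5  0.4] w 0.9
tip in key frame (up,left,out) -9.907769264398762 -0.9720298205086806 35.762737582016285 cmd [-0.2   0.09  1.29] panel normal in tool [ 0.121 -0.039 -0.992]
```

>>> {"name": "move_arm", "arguments": {
  "steps": [
    [[-0.05,0,0.25],0,1],
    [[-0.05,0,0.25],0,1],
    [[-0.05,0,0.25],0,1],
    [[0,0,0.2],0,1],
    [[0,0,0.1],0,1],
    [[0,0,0],0,1]
  ]
}}

```text
t: 40.38
ee_pos: [590.9, 233.8, 95.5]
orientation: [-0.036, 2.571, -0.075]
ft_force: [0.5, -1.1, -0.7]
width: 0.7
grasp_force: 0.0
```

```bash
python3 -c "
from h import *
o,M=st(); goal([612.6,233.5,74.2],19,9,o,M)
"
```

```text
t 40.4 q [ 0.494  0.562  2.003 -1.311  0.312  0.117] p [590.9 233.8  95.5] x [-0.842 -0.041 -0.538] z [ 0.539 -0.046 -0.841] tilt 32.8 F [ 0.5 -1.1 -0.7] w 0.7
tip in key frame (up,left,out) -5.371532162672069 -0.6135966485526865 11.434418733963367 cmd [0.08 0.05 0.47] panel normal in tool [ 0.129 -0.041 -0.991]
```

>>> {"name": "move_arm", "arguments": {
  "steps": [
    [[0.1,0,0.08],0,1],
    [[0.08,0,0.08],0,1],
    [[0.02,0,0.08],0,1],
    [[0,0,0.05],0,1],
    [[0,0,0],0,1]
  ]
}}

```text
t: 40.8
ee_pos: [591.7, 234.6, 89.8]
orientation: [-0.036, 2.577, -0.077]
ft_force: [0.2, -0.3, 0.2]
width: 0.5
grasp_force: 0.0
```

```bash
python3 -c "
from h import *
o,M=st(); goal([612.6,233.5,74.2],19,9,o,M)
"
```

```text
t 40.8 q [ 0.494  0.573  1.998 -1.311  0.311  0.119] p [591.7 234.6  89.8] x [-0.845 -0.041 -0.533] z [ 0.534 -0.048 -0.844] tilt 32.4 F [ 0.2 -0.3  0.2] w 0.5
tip in key frame (up,left,out) -8.526380473207658 0.18231866510660666 6.622458448269449 cmd [-0.02  0.    0.27] panel normal in tool [ 0.135 -0.042 -0.99 ]
```

>>> {"name": "move_arm", "arguments": {
  "steps": [
    [[0,0,0.06],0,1],
    [[0,0,0.05],0,1],
    [[0,0,0.03],0,1]
  ]
}}

```text
t: 41.05
ee_pos: [593.9, 234.7, 87.6]
orientation: [-0.035, 2.578, -0.077]
ft_force: [0.4, 0.1, 0.4]
width: 0.9
grasp_force: 0.0
```

>>> {"name": "move_arm", "arguments": {
  "steps": [
    [[0,0,0.03],0,1],
    [[0,0,0.03],0,1]
  ]
}}

```text
t: 41.22
ee_pos: [594.8, 234.7, 86.6]
orientation: [-0.035, 2.579, -0.078]
ft_force: [-1.8, -0.1, 1.9]
width: 0.6
grasp_force: 0.9
```

>>> {"name": "move_arm", "arguments": {
  "steps": [
    [[0,0,0.03],0,1],
    [[0,0,0.03],0,1]
  ]
}}

```text
t: 41.38
ee_pos: [595.6, 234.7, 85.7]
orientation: [-0.035, 2.58, -0.078]
ft_force: [-3.8, -0.5, 3.4]
width: 0.7
grasp_force: 2.8
```

>>> {"name": "move_arm", "arguments": {
  "steps": [
    [[0,0,0.03],0,1],
    [[0,0,0.02],0,1]
  ]
}}

```text
t: 41.55
ee_pos: [596.2, 234.7, 84.9]
orientation: [-0.035, 2.58, -0.078]
ft_force: [-6.1, -0.7, 7.1]
width: 0.5
grasp_force: 4.6
```

>>> {"name": "move_arm", "arguments": {
  "steps": [
    [[0,0,0.02],0,1],
    [[0,0,0],0,1]
  ]
}}

```text
t: 41.72
ee_pos: [596.3, 234.7, 84.8]
orientation: [-0.035, 2.58, -0.078]
ft_force: [-6.6, -0.8, 9.1]
width: 0.1
grasp_force: 5.9
```

11.3 N: hold.

>>> {"name": "move_arm", "arguments": {
  "steps": [
    [[0,0,0.01],0,1],
    [[0,0,0],0,1],
    [[0,0,0],0,1],
    [[0,0,0],0,1],
    [[0,0,0],0,1],
    [[0,0,0],0,1],
    [[0,0,0],0,1]
  ]
}}

```text
t: 42.3
ee_pos: [596.4, 234.7, 84.7]
orientation: [-0.035, 2.58, -0.078]
ft_force: [-9.3, -0.9, 10.9]
width: 0.5
grasp_force: 6.9
```

>>> {"name": "move_arm", "arguments": {
  "steps": [
    [[0,0,-0.3],0,1],
    [[0,0,-0.7],0,1],
    [[0,0,-1],0,1],
    [[0,0,-1],0,1],
    [[0,0,-1],0,1],
    [[0,0,-1],0,1],
    [[0,0,0],0,1]
  ]
}}

```text
t: 42.88
ee_pos: [530.2, 241.8, 193.4]
orientation: [-0.035, 2.577, -0.074]
ft_force: [0.6, -0.4, 1.2]
width: 0.6
grasp_force: 0.0
```

```bash
python3 -c "
from h import *
st();t=cam('top')
for b in cams.cut_out('top','charger')[:2]: print(b['p'],rect(t,b['pixels'],83))
h=cv2.cvtColor(t[0],cv2.COLOR_RGB2HSV).astype(int)
m=((h[...,0]>100)&(h[...,0]<125)&(h[...,1]>70)&(h[...,2]>50));print(rect(t,blob(m)[0][2],71))
for n in('bottle','mug','tape_roll','carton','dispenser'): print(n,[np.round(b['rect'],0) for b in cams.boxes_of('top',n)[:1]])
"
```

```text
t 42.9 q [ 0.572  0.323  2.067 -0.891  0.435 -0.264] p [530.2 241.8 193.4] x [-0.845 -0.041 -0.533] z [ 0.535 -0.046 -0.844] tilt 32.4 F [ 0.6 -0.4  1.2] w 0.6
0.62 ((589.1593017578125, -266.83551025390625), (110.23410034179688, 51.54329299926758), 77.28289031982422)
((587.7222900390625, -262.256591796875), (180.18414306640625, 139.9905242919922), 71.89012145996094)
bottle [array([271., 164.,   7.,  17.])]
mug [array([398., 196.,  28.,  21.])]
tape_roll [array([269., 234.,  24.,  24.])]
carton [array([146., 177.,  24.,  44.])]
dispenser [array([150., 177.,  26.,  49.])]
```

Everything is in place and the arm is clear, so I hand the job in.

```bash
python3 -c "
from workcell import ctrl
print(ctrl.close_job())"
```

```text
the job is handed in; nothing more can be done
None
```

The tare key was pressed at about 12 N, the charger was set flat in the centre of the blue tray, and the record key was then pressed at 11–14 N. Both presses were 5–8 degrees off square because a wrist joint limit stopped the full 40-degree tilt. The job was handed in at about 43 s and no verdict came back.

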